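# Rehouse a stack of photographic boxes

## Robot

A 6-joint arm with a two-finger parallel gripper is mounted at the origin on the work surface. World frame = base frame: x ahead of the robot, y to its left, z up, the work surface at z = 0. Lengths are in m, angles in rad, forces in N, time in s.
With the tool pointing down it reaches from about 0.425 to 0.95 m from the base axis. Payload 3.5 kg.
Tool frame: the origin (TCP) lies at the very end of the fingers, on their centre line; the grasp point (between the pads) lies 19 mm behind it; z points along the fingers, y is the line along which they close (so a half turn about z gives the same grasp; the last joint's range is limited). The gripper opens to 85 mm and grips with 20 to 120 N. Pads are 22 mm wide; open, the fingers measure 114 mm over their backs; the gripper's body (76 mm by 85 mm) begins 54 mm behind the grasp point. The pads swing forward as they close: fully open they stand 13 mm farther back than shut.
Start: joints at [1.134, 0.286, 1.577, -0, 1.279, -0.15], TCP at [0.191, 0.647, 0.231] pointing down, gripper open.
Joint ranges: [-2.77, 2.77], [-0.9, 2.22], [0.21, 2.48], [-1.53, 4.67], [0.24, 2.81], [-2.84, 2.84]. Speed limits (rad/s): [2.79, 2.79, 3.14, 3.14, 3.14, 3.14].

## Interface

Orientations are given as a unit quaternion [x, y, z, w].
In Python, from plant import get_state, read_camera, sign_off, recognise gives the robot as it stands.
- The arm moves only by the tool arm_command, never from a script. Its argument "steps" is a list of rows, each an object with "translation": the shift along the tool's x, y, z scaled (see below), a list of three; "twist": the turn, a rotation vector about the tool's x, y, z scaled (see below), a list of three; "fingers": the opening, from -1 (shut) to 1 (fully open). In form: [{"translation": [x, y, z], "twist": [rx, ry, rz], "fingers": fingers}, ...]. A call has 1 to 5 rows; each row is the pose to reach, as a shift and turn from the pose commanded when the call began, along the tool's axes at that moment; what a row does not reach only later rows make up. The controller multiplies each number of a shift by 75 cm and each number of a turn by 60 degrees. A row lasts 1/8 s, in which the tool goes at most 62.5 mm and 10.7 degrees, less where a joint would pass 70% of its speed; a pose out of reach is approached as far as the arm can. A call with a number of a shift or a turn outside -1 to 1 is refused whole. A call with a gripper value outside its range is refused whole. The fingers move at their own pace and stop on an object; "grip_force" is the grip in N (left out, the last holds). Time passes only in rows, so rows that repeat a pose let the fingers close. It gives the time, the measured TCP pose, the force, the opening and the grip force at its end, in the units of the state.
- get_state(): the state, without advancing time (a new reading comes with each control period).
- read_camera(name): name is "scene" or "side" or "wrist"; returns a dict with "pixels" (384x512x3 uint8, red, green, blue), "K" (3x3 intrinsics, pixels), "R" (3x3) and "t" (3): a world point X has camera coordinates R X + t; the wrist camera has in their place "T_tool_cam" (4x4, takes a point from camera to tool coordinates, whose origin is the TCP and whose axes are the flange's). Camera axes: x right, y down, z forward; pixel columns grow to the right and rows downward; lengths in m; the calibration is good to about 2 mm. A picture is of the moment at which its call begins: read the wrist's pose just before it. There is no depth.
- sign_off(): hands the job in; it is judged then, once.
Trained networks look in a picture, given as the dict that the camera call returned (one of the last four; its "shot" number tells which), for a name from the list of things; names that differ only in an ending like _2 or _b are one class to them, and where a whole thing is asked for, a point or a joint stands for the part that bears it (a point fixed in the world has none). Each returns a list of dicts, best first, with "conf" (0 to 1); they miss things now and then, are a little off and sometimes report something else, mostly with a low value. They report only what shows in the picture. A call takes as long as a camera call. They do not tell look-alikes from the thing itself.
- recognise(picture, query): "point" ([row, column] in pixels, amid what is visible of it).
The state is a dict: "time": time; "qpos": joint angles; "dq": joint speeds; "joint_efforts": joint torques, N m; "eef_pos": TCP position; "tcp_rot": TCP orientation; "contact_force": force on the tool from outside, world axes, zero at the start; "wrist_torque": the same for the moment, N m; "opening": opening from 0.0 (shut) to 1.0 (fully open); "finger_force": force on a finger pad.
Only numpy, scipy, OpenCV 4.12 (cv2) and the standard library are available. Lean on these libraries where they do the work, as an engineer would, in place of code of your own. Each camera call takes 0.05 s, during which the arm holds its last target. There are 200 camera calls.

## Task

The boxes from a photographer's estate have come down from the stacks in one pile: a round film tin, a square slide box, a glass-plate box and a long negative box. Take the pile apart and set each one flat, the right way up, in the low open tray that was made for its shape and size. They hold glass and film, so keep them level and set them down without dropping any, and do not move the loupe that stands among the trays.

Things in the scene. Friction and masses are not known exactly. Their poses are not given: they have to be found in the camera images.
- film_tin: Round aluminium tin lying flat, 50 mm across and 22 mm high; top of the pile. Origin: centre of its underside, z up.
- slide_box: Square box with dark grey plastic lid on a white base, 56 x 56 mm and 26 mm high; second from the top, under the tin. Origin: centre of its underside; x and y along its sides, z up.
- plate_box: Box covered in black paper with a blank white label at one end of its lid, 92 mm (x) by 66 mm (y), 30 mm high; third from the top, under the slide box. Origin: centre of its underside, z up.
- negative_box: Long narrow brown board box with steel corners and a blank white label at one end, 136 mm (x) by 54 mm (y), 34 mm high; bottom of the pile, lying on the table. Each thing of the pile is centred on the one below to within about 8 mm and turned on it by up to 0.3 rad. Origin: centre of its underside, z up.
- tin_tray: Tray of cream archival board with a white floor, does not move: floor 3 mm thick, walls 4 mm thick whose tops are 11 mm above the table (8 mm above the tray's floor). Round, 66 mm across inside, 74 mm outside: for the film tin. Origin: centre of its underside, on the table, z up.
- slide_tray: Tray of cream archival board with a white floor, does not move: floor 3 mm thick, walls 4 mm thick whose tops are 11 mm above the table (8 mm above the tray's floor). Square, 72 x 72 mm inside, 80 x 80 mm outside: for the slide box. Origin: centre of its underside, on the table; x and y along its sides.
- plate_tray: Tray of cream archival board with a white floor, does not move: floor 3 mm thick, walls 4 mm thick whose tops are 11 mm above the table (8 mm above the tray's floor). Oblong, 108 mm (x) by 82 mm (y) inside, 116 x 90 mm outside: for the plate box, either way round. Origin: centre of its underside, on the table.
- negative_tray: Tray of cream archival board with a white floor, does not move: floor 3 mm thick, walls 4 mm thick whose tops are 11 mm above the table (8 mm above the tray's floor). Long, 152 mm (x) by 70 mm (y) inside, 160 x 78 mm outside: for the negative box, either way round. Origin: centre of its underside, on the table.
- loupe: Black magnifying loupe with a glass top standing loose on the table, 42 mm across and 42 mm high, to be left where it is. Origin: centre of its underside. Other small things that stand about: a black pencil tray 16 mm high, a white eraser 12 mm, a brass weight 42 mm high, a dark roll of tape (54 mm across, 19 mm high); nothing among the trays but the pile is taller.
Things that resemble listed ones, but are neither listed nor needed, are in the scene too. What is shaped like the slide_box but orange is not meant.

How it is judged:
At the end, for the whole second after the job is handed in: Film tin, slide box, plate box and negative box each lie at rest on the floor of their own tray, upright and flat (within 0.06 rad), centred to within 13 mm, with the underside less than 6 mm above the tray's underside; the loupe still stands within 15 mm of where it was (horizontal distance between film_tin and tin_tray below 0.013 m and z of film_tin in the frame of tin_tray below 0.006 m and angle between each of film_tin, slide_box, plate_box, negative_box's own z axis and vertical below 0.06 rad and linear speed of each of film_tin, slide_box, plate_box, negative_box below 0.02 m/s and angular speed of each of film_tin, slide_box, plate_box, negative_box below 0.1 rad/s and horizontal distance between slide_box and slide_tray below 0.013 m and z of slide_box in the frame of slide_tray below 0.006 m and horizontal distance between plate_box and plate_tray below 0.013 m and z of plate_box in the frame of plate_tray below 0.006 m and horizontal distance between negative_box and negative_tray below 0.013 m and z of negative_box in the frame of negative_tray below 0.006 m and distance of loupe from where it was at the start of the episode below 0.015 m and angle between loupe's own z axis and vertical below 0.1 rad); the robot touches nothing.
It fails at once if one of the four things is dropped or knocked down: it moves faster than 0.6 m/s (a fall of about 2 cm) while the fingers do not hold it ((linear speed of film_tin above 0.6 m/s and contact force between the fingers and film_tin below 0.2 N) or (linear speed of slide_box above 0.6 m/s and contact force between the fingers and slide_box below 0.2 N) or (linear speed of plate_box above 0.6 m/s and contact force between the fingers and plate_box below 0.2 N) or (linear speed of negative_box above 0.6 m/s and contact force between the fingers and negative_box below 0.2 N)).
It fails at once if one of the four things is tipped by more than 0.5 rad (about 30 degrees) (angle between any of film_tin, slide_box, plate_box, negative_box's own z axis and vertical above 0.5 rad).
It fails at once if the loupe is pushed more than 15 mm or knocked over (distance of loupe from where it was at the start of the episode above 0.015 m or angle between loupe's own z axis and vertical above 0.3 rad).
It also fails if it takes over 125 s, if anything falls off the work surface, if the arm or the gripper's body presses on something with over 40 N, if the wrist force passes 120 N, or if a joint passes its speed limit or range.

## Working session

There is one attempt and no reset: what is moved stays moved. The work goes in short steps, Python scripts to look and compute and a tool call to move; the robot and the scene stay as the last step left them, time stands still between calls to the robot, and variables do not carry over. Pictures are saved under pics/ and viewed, at most 14 in all, crops included, and the job is handed in when it is done.

Besides the shell and the picture viewer there is one more tool, called as name([rows], argument=value, ...), one row to a line, values as JSON. arm_command: Moves the arm, as the interface text tells. Shifts and turns lie within -1 to 1; 1 stands for 75 cm of shift or 60 degrees of turn. Its arguments: {"type":"object","properties":{"steps":{"type":"array"},"grip_force":{"type":"number"}},"required":["steps"]}

```bash
mkdir -p pics; cat > h.py <<'E'
import numpy as np, cv2
from scipy.spatial.transform import Rotation as Rn
from plant import get_state, read_camera, sign_off, recognise
def cam(name):
    s=get_state(); p=read_camera(name); p=dict(p)
    if name=="wrist":
        T=np.eye(4); T[:3,:3]=Rn.from_quat(s["tcp_rot"]).as_matrix(); T[:3,3]=s["eef_pos"]
        M=np.linalg.inv(T@np.array(p["T_tool_cam"])); p["R"]=M[:3,:3]; p["t"]=M[:3,3]
    p["R"]=np.array(p["R"]);p["t"]=np.array(p["t"]);p["K"]=np.array(p["K"])
    return p
def proj(p,X):
    c=p["R"]@np.asarray(X,float)+p["t"]; u=p["K"]@c; return u[:2]/u[2]   # col,row
def onz(p,col,row,z):
    d=p["R"].T@np.linalg.solve(p["K"],[col,row,1.]); o=-p["R"].T@p["t"]
    return o+d*(z-o[2])/d[2]
def save(p,f,s=1.0,crop=None):
    im=np.array(p["pixels"])[:,:,::-1]
    if crop: r0,r1,c0,c1=crop; im=im[r0:r1,c0:c1]
    cv2.imwrite("pics/"+f,cv2.resize(im,None,fx=s,fy=s,interpolation=cv2.INTER_CUBIC))
E
python3 - <<'E'
from h import *
s=get_state(); print({k:np.round(v,3) for k,v in s.items()})
for n in ["scene","side","wrist"]:
    r=read_camera(n)
    p=r; 
    for q in ["film_tin","slide_box","plate_box","negative_box","tin_tray","slide_tray","plate_tray","negative_tray","loupe"]:
        print(n,q,[(np.round(d["point"]),round(d["conf"],2)) for d in recognise(r,q)[:3]])
    save(r,n+"0.png",1.5)
    import pickle; pickle.dump(r,open(n+"0.pkl","wb"))
    print(r["K"], r.get("T_tool_cam"), r.get("R"), r.get("t"))
E
```

```text
{'time': np.float64(0.0), 'qpos': array([ 1.134,  0.287,  1.578, -0.   ,  1.279, -0.15 ]), 'dq': array([ 0.001, -0.001,  0.002,  0.   ,  0.   ,  0.001]), 'joint_efforts': array([-0.0000e+00, -4.0598e+01, -2.9263e+01, -0.0000e+00,  6.0000e-03,
        0.0000e+00]), 'eef_pos': array([0.191, 0.647, 0.23 ]), 'tcp_rot': array([ 0.143,  0.99 , -0.001, -0.   ]), 'contact_force': array([-0.801, -0.794,  0.845]), 'wrist_torque': array([-0.013, -0.03 , -0.024]), 'finger_force': np.float64(0.0), 'opening': np.float64(0.999)}
scene film_tin [(array([204., 406.]), 0.77)]
scene slide_box [(array([280., 411.]), 0.88), (array([257., 361.]), 0.83), (array([219., 400.]), 0.66)]
scene plate_box [(array([229., 398.]), 0.62)]
scene negative_box [(array([246., 396.]), 0.85)]
scene tin_tray [(array([251., 297.]), 0.94)]
scene slide_tray [(array([159., 200.]), 0.87), (array([194., 329.]), 0.7)]
scene plate_tray [(array([195., 330.]), 0.93)]
scene negative_tray [(array([176., 124.]), 0.88)]
scene loupe [(array([190., 257.]), 0.66)]
[[466.00526708   0.         258.16258276]
 [  0.         466.00526708 187.374
[... 928 characters left out ...]
72 -0.70083241]
 [ 0.21240067  0.66802582 -0.71318123]] [-0.46659802  0.18907955  1.07021057]
wrist film_tin []
wrist slide_box []
wrist plate_box []
wrist negative_box []
wrist tin_tray []
wrist slide_tray []
wrist plate_tray [(array([346.,   4.]), 0.53)]
wrist negative_tray []
wrist loupe []
[[302.00368913   0.         257.20826398]
 [  0.         302.00368913 196.8242423 ]
 [  0.           0.           1.        ]] [[ 2.41507665e-04 -9.46781683e-01 -3.21876354e-01  8.35639306e-02]
 [ 9.99999968e-01  2.51234052e-04  1.13206791e-05 -1.21182047e-03]
 [ 7.01480891e-05 -3.21876346e-01  9.46781713e-01 -1.41992394e-01]
 [ 0.00000000e+00  0.00000000e+00  0.00000000e+00  1.00000000e+00]] None None
```

View pics/scene0.png

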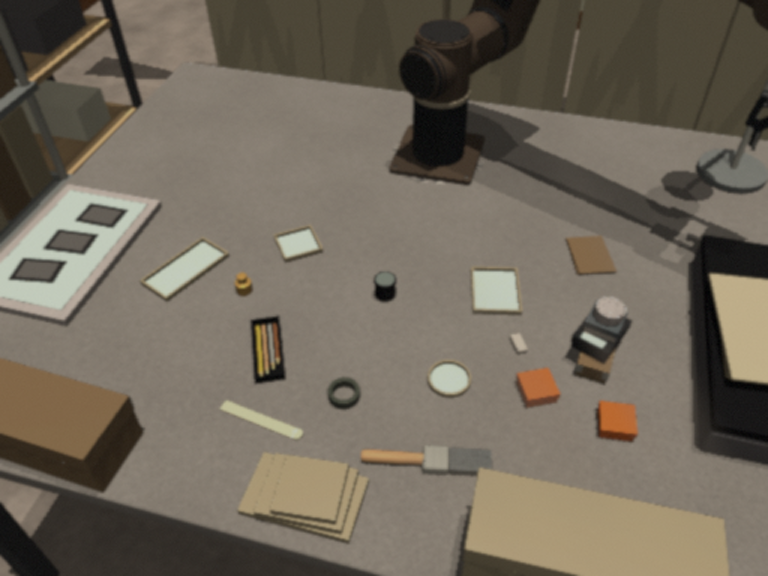

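View pics/side0.png

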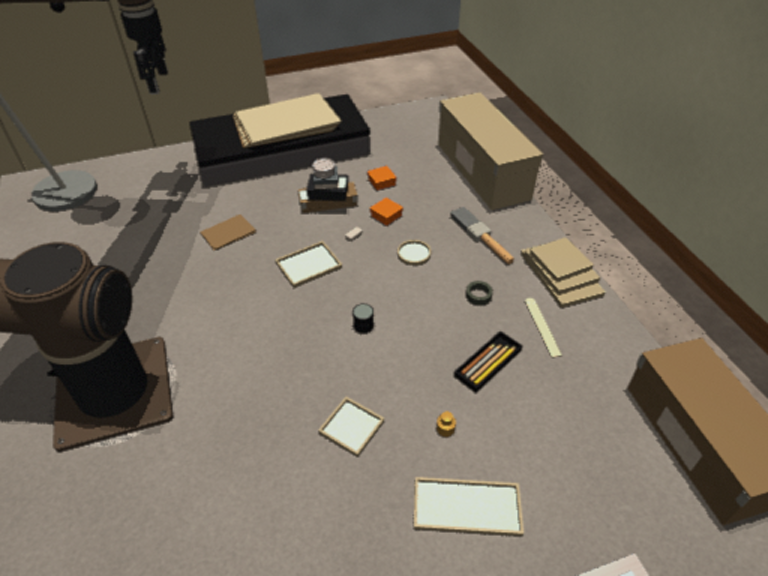

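```bash
python3 - <<'E'
from h import *
import pickle
S=pickle.load(open("scene0.pkl","rb"));D=pickle.load(open("side0.pkl","rb"))
def tri(a,b):
    A=[];B=[]
    P=[np.array(p["K"])@np.c_[p["R"],p["t"]] for p in (S,D)]
    X=cv2.triangulatePoints(P[0],P[1],np.array(a[::-1],float),np.array(b[::-1],float)); X=(X[:3]/X[3])[:,0]; return X.round(3)
for n,a,b in [("tin",(204,406),(112,214)),("slide",(219,400),(120,219)),("plate",(229,398),(129,218)),("neg",(246,396),(137,216)),("tint",(251,297),(168,275)),("slidet",(159,200),(283,233)),("platet",(195,330),(172,208)),("negt",(176,124),(338,309)),("loupe",(190,257),(215,238))]:
    print(n,tri(a,b))
E
```

```text
tin [0.496 0.399 0.1  ]
slide [0.513 0.395 0.063]
plate [0.509 0.399 0.021]
neg [ 0.51   0.411 -0.035]
tint [0.634 0.157 0.003]
slidet [ 0.376 -0.207  0.008]
platet [0.421 0.206 0.008]
negt [ 0.5   -0.4    0.005]
loupe [0.457 0.    0.009]
```

The scene picture shows the pile at native pixel (400,218), or (218,125) in side. The orange slide-box look-alikes at scene (360,257) and (411,280) are not meant. The brown flat board at (394,170) is no box either. The tin tray is at (299,252), the slide tray at (199,162), the plate tray at (330,194), the negative tray at (123,178) and the loupe at (257,190). I choose the pile's dark-lidded box under the tin.

Next I'll move the wrist camera over the pile for a close crop.

```bash
cat >> h.py <<'E'
def Rd(th): return np.array([[-np.sin(th),np.cos(th),0],[np.cos(th),np.sin(th),0],[0,0,-1.]])
def plan(X,thdeg=None,s=None):
    """print shift/turn (scaled) from the present pose to TCP X with tool y at angle th"""
    s=s or get_state(); R=Rn.from_quat(s["tcp_rot"]).as_matrix()
    d=np.array(X)-s["eef_pos"]; now=np.degrees(np.arctan2(R[1,1],R[0,1]))
    Rt=Rd(np.radians(now if thdeg is None else thdeg)); w=Rn.from_matrix(R.T@Rt).as_rotvec()
    print("th now %.1f dist %.3f"%(now,np.linalg.norm(d)),"trans",(R.T@d/.75).round(4),"twist",(w/np.radians(60)).round(3),"turn deg",np.degrees(w[2]).round(1))
E
python3 -c "
from h import *
plan([.48,.40,.30])"
```

```text
th now 73.6 dist 0.387 trans [-0.463  -0.2074 -0.0916] twist [-0.  0.  0.] turn deg 0.0
```

arm_command([
  {"translation":[-0.07,-0.03,-0.09],"twist":[0,0,0],"fingers":1},
  {"translation":[-0.14,-0.06,-0.09],"twist":[0,0,0],"fingers":1},
  {"translation":[-0.21,-0.09,-0.09],"twist":[0,0,0],"fingers":1},
  {"translation":[-0.28,-0.12,-0.09],"twist":[0,0,0],"fingers":1},
  {"translation":[-0.34,-0.15,-0.09],"twist":[0,0,0],"fingers":1},
])

```text
time: 2.12
eef_pos: [0.4053, 0.4658, 0.2992]
tcp_rot: [0.143, 0.99, 0.0, 0.0]
contact_force: [0.2, 0.5, 0.5]
opening: 0.996
finger_force: 0.0
```

arm_command([
  {"translation":[-0.06,-0.03,0],"twist":[0,0,0],"fingers":1},
  {"translation":[-0.12,-0.057,0],"twist":[0,0,0],"fingers":1},
  {"translation":[-0.12,-0.057,0],"twist":[0,0,0],"fingers":1},
  {"translation":[-0.12,-0.057,0],"twist":[0,0,0],"fingers":1},
])

```text
time: 2.62
eef_pos: [0.4777, 0.4011, 0.2988]
tcp_rot: [0.143, 0.99, 0.0, -0.0]
contact_force: [-0.1, -0.7, -0.1]
opening: 0.998
finger_force: 0.0
```

```bash
python3 - <<'E'
from h import *
import pickle
p=cam("wrist"); pickle.dump(p,open("w1.pkl","wb")); save(p,"w1.png",1.5)
print(get_state()["eef_pos"])
for q in ["film_tin","slide_box","plate_box","negative_box"]:
    print(q,[(np.round(d["point"]),round(d["conf"],2)) for d in recognise(p,q)[:3]])
plan([.55,.24,.30])
E
```

```text
[0.47724223 0.40151091 0.29885248]
film_tin [(array([192., 263.]), 0.63)]
slide_box [(array([167., 255.]), 0.91), (array([254., 309.]), 0.73), (array([254., 228.]), 0.68)]
plate_box [(array([169., 254.]), 0.67), (array([165., 262.]), 0.66)]
negative_box [(array([141., 261.]), 0.92)]
th now 73.7 dist 0.178 trans [-0.1541 -0.1797 -0.0015] twist [ 0. -0.  0.] turn deg 0.0
```

View pics/w1.png

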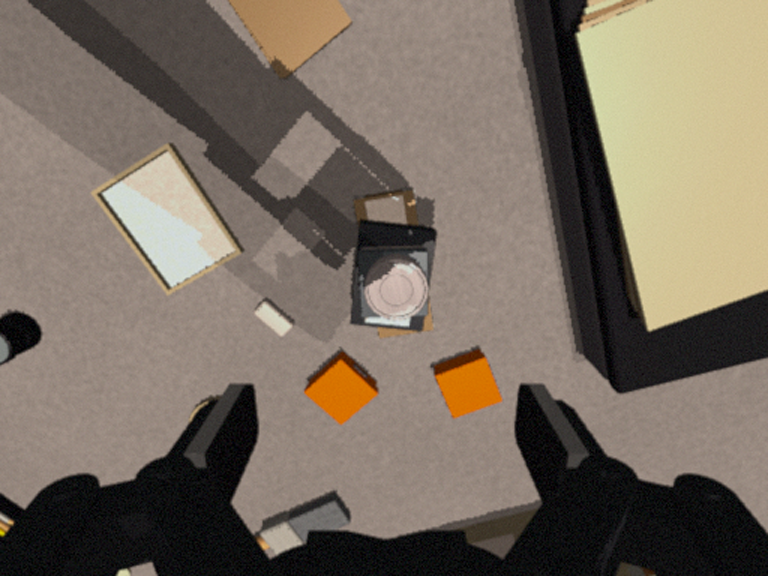

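```bash
python3 - <<'E'
from h import *
import pickle
p=pickle.load(open("w1.pkl","rb")); save(p,"w1c.png",7,(118,230,220,305))
T=np.array(p["T_tool_cam"])
for c,r in [(170,257),(345,257)]:
    d=T[:3,:3]@np.linalg.solve(p["K"],[c,r,1.]); o=T[:3,3]
    for y in (.0425,):
        k=(np.sign(d[1])*y-o[1])/d[1]; print(o+k*d)
E
```

```text
[ 0.01054225 -0.0425     -0.01576714]
[ 0.00682183  0.0425     -0.00929348]
```

View pics/w1c.png

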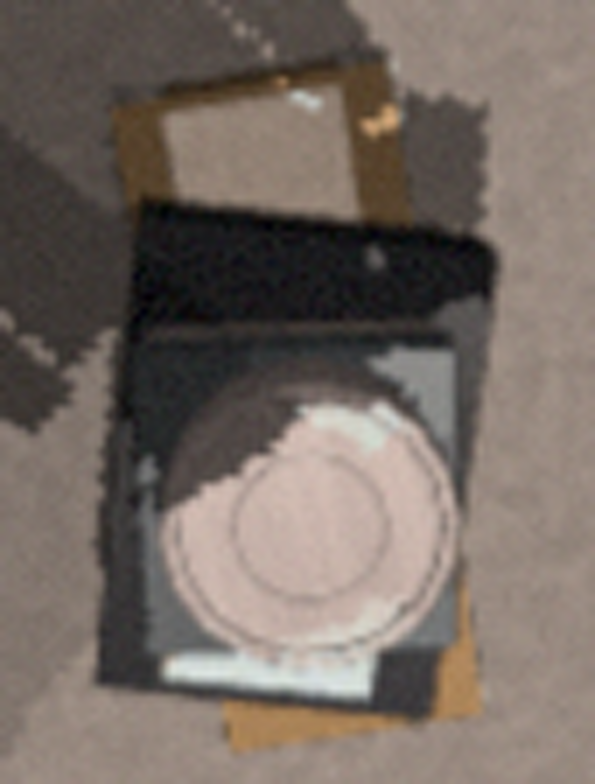

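The crop shows the tin (top centre near native pixel (264,193)) on the dark grey slide box, which lies on the black plate box with its label at the bottom, over the brown negative box with its label at the top. This is the right pile. When fully open, the finger tips stand about 13 mm behind the TCP.

Now a quick tour of the trays with the wrist camera.

```bash
python3 -c "
from h import *
s=get_state()
plan([.45,.18,.36],s=s); s=dict(s); s['eef_pos']=np.array([.45,.18,.36]); plan([.40,-.26,.36],s=s)"
```

```text
th now 73.7 dist 0.232 trans [-0.0486 -0.294  -0.0815] twist [ 0. -0.  0.] turn deg 0.0
th now 73.7 dist 0.443 trans [-1.009e-01 -5.817e-01 -1.000e-04] twist [ 0. -0.  0.] turn deg 0.0
```

arm_command([
  {"translation":[-0.013,-0.074,-0.02],"twist":[0,0,0],"fingers":1},
  {"translation":[-0.025,-0.147,-0.04],"twist":[0,0,0],"fingers":1},
  {"translation":[-0.049,-0.294,-0.08],"twist":[0,0,0],"fingers":1},
  {"translation":[-0.049,-0.294,-0.08],"twist":[0,0,0],"fingers":1},
  {"translation":[-0.049,-0.294,-0.08],"twist":[0,0,0],"fingers":1},
])

```text
time: 3.5
eef_pos: [0.4509, 0.1773, 0.3609]
tcp_rot: [0.145, 0.989, 0.0, 0.002]
contact_force: [0.2, 0.5, 1.2]
opening: 1.003
finger_force: 0.0
```

arm_command([
  {"translation":[0,0,0],"twist":[0,0,0],"fingers":1},
])

```text
time: 3.62
eef_pos: [0.4505, 0.1797, 0.3587]
tcp_rot: [0.143, 0.99, 0.0, 0.0]
contact_force: [0.3, 0.4, 0.4]
opening: 1.002
finger_force: 0.0
```

```bash
python3 - <<'E'
from h import *
import pickle
p=cam("wrist"); pickle.dump(p,open("wA.pkl","wb")); save(p,"wA.png",1.5)
for q in ["film_tin","tin_tray","plate_tray"]:
    print(q,[(np.round(d["point"]),round(d["conf"],2)) for d in recognise(p,q)[:3]])
E
```

```text
film_tin [(array([153., 429.]), 0.66)]
tin_tray [(array([247., 277.]), 0.86)]
plate_tray [(array([120., 263.]), 0.64)]
```

arm_command([
  {"translation":[-0.014,-0.08,0],"twist":[0,0,0],"fingers":1},
  {"translation":[-0.028,-0.16,0],"twist":[0,0,0],"fingers":1},
  {"translation":[-0.042,-0.24,0],"twist":[0,0,0],"fingers":1},
  {"translation":[-0.056,-0.32,0],"twist":[0,0,0],"fingers":1},
  {"translation":[-0.07,-0.4,0],"twist":[0,0,0],"fingers":1},
])

```text
time: 4.45
eef_pos: [0.4162, -0.1247, 0.3586]
tcp_rot: [0.142, 0.99, 0.0, 0.0]
contact_force: [1.7, 0.4, -0.7]
opening: 1.002
finger_force: 0.0
```

arm_command([
  {"translation":[-0.015,-0.08,0],"twist":[0,0,0],"fingers":1},
  {"translation":[-0.031,-0.182,0],"twist":[0,0,0],"fingers":1},
  {"translation":[-0.031,-0.182,0],"twist":[0,0,0],"fingers":1},
  {"translation":[-0.031,-0.182,0],"twist":[0,0,0],"fingers":1},
])

```text
time: 4.95
eef_pos: [0.4002, -0.261, 0.3581]
tcp_rot: [0.143, 0.99, 0.001, -0.001]
contact_force: [-0.2, 0.8, -0.4]
opening: 0.999
finger_force: 0.0
```

```bash
python3 - <<'E'
from h import *
import pickle
p=cam("wrist"); pickle.dump(p,open("wB.pkl","wb")); save(p,"wB.png",1.5)
print(get_state()["eef_pos"])
for q in ["slide_tray","negative_tray"]:
    print(q,[(np.round(d["point"]),round(d["conf"],2)) for d in recognise(p,q)[:3]])
E
```

```text
[ 0.40039536 -0.26017889  0.35842129]
slide_tray [(array([124., 286.]), 0.96), (array([226., 198.]), 0.5)]
negative_tray [(array([225., 202.]), 0.71)]
```

View pics/wA.png

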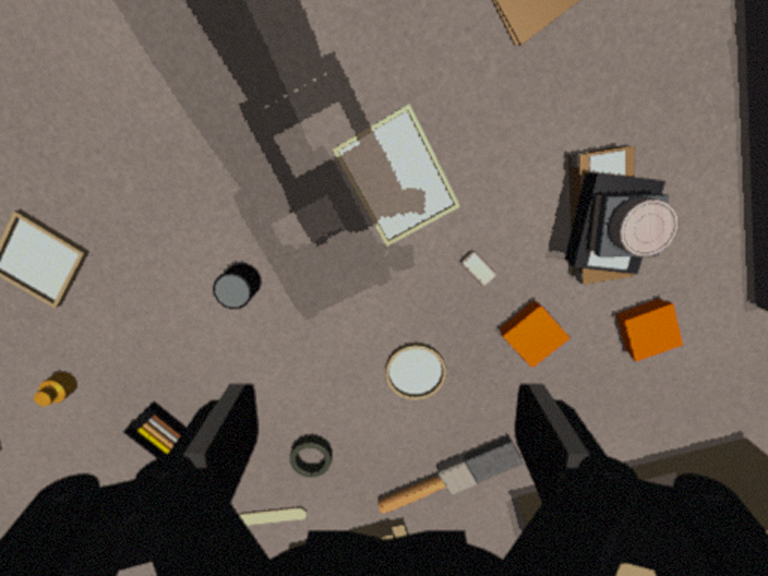

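View pics/wB.png

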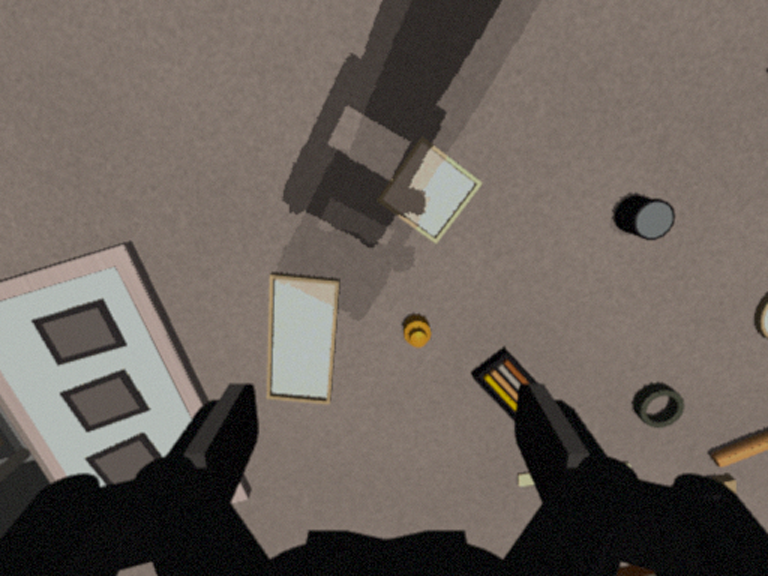

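View A shows the tin tray at native (277,246), the plate tray at (264,117), the loupe at (157,190) and the pile tin at (430,151). View B shows the slide tray at (288,127), the negative tray at (202,226) and the loupe at (434,145). I'll fit poses from the rim corners.

```bash
python3 - <<'E'
from h import *
import pickle
from scipy.optimize import least_squares
L=lambda f: pickle.load(open(f+".pkl","rb"))
A,B,W,S,D=L("wA"),L("wB"),L("w1"),L("scene0"),L("side0")
def fit(p,cs,L1,L2,x0):
    cs=np.array(cs)/1.5
    w=[onz(p,c,r,.011)[:2] for c,r in cs]
    q=np.array([[-1,-1],[1,-1],[1,1],[-1,1]])*[L1/2,L2/2]
    best=None
    for k in range(4):
        for fl in (1,-1):
            v=np.roll(np.array(w)[::fl],k,0)
            f=lambda a:(a[:2]+q@np.array([[np.cos(a[2]),np.sin(a[2])],[-np.sin(a[2]),np.cos(a[2])]])-v).ravel()
            for t in (0,1.5):
                r=least_squares(f,[*v.mean(0),t])
                if best is None or r.cost<best[0]: best=(r.cost,r.x,r.fun)
    print(best[1][:2].round(4),"deg %.1f"%np.degrees(best[1][2]%np.pi),"max res mm",(1000*abs(best[2])).max().round(1))
fit(A,[(408,105),(460,205),(388,245),(333,150)],.116,.09,0)
fit(B,[(430,138),(482,183),(436,242),(382,197)],.08,.08,0)
fit(B,[(270,272),(340,276),(330,404),(268,398)],.16,.078,0)
print("tin tray",onz(A,416/1.5,370/1.5,.007).round(4))
def tri(*vs):
    rows=[];
    for p,c,r in vs:
        P=p["K"]@np.c_[p["R"],p["t"]]; rows+= [c*P[2]-P[0], r*P[2]-P[1]]
    X=np.linalg.svd(np.array(rows))[2][-1]; return (X[:3]/X[3]).round(4)
print("tin 2 views",tri((W,264.4,193.),(A,645/1.5,226/1.5)), onz(W,264.4,193,.112))
print("slidetray A",onz(A,36/1.5,258/1.5,.007))
print("loupe",onz(A,233/1.5,292/1.5,.042),onz(B,655/1.5,219/1.5,.042), "2view",tri((A,233/1.5,292/1.5),(B,655/1.5,219/1.5)))
for n,a,b in [("tintray",(299,252),(276,168)),("platet",(330.7,193.5),(206,176)),("slidet",(199,162),(234,284)),("negt",(123.5,178.5),(312,337.5))]:
    S["R"],D["R"]=map(np.array,(S["R"],D["R"])); print(n,tri((S,*a),(D,*b)))
plan([.497,.404,.2],73.7)
E
```

```text
[0.4088 0.2038] deg 13.3 max res mm 1.4
[ 0.3811 -0.2047] deg 125.1 max res mm 3.8
[ 0.5049 -0.396 ] deg 157.9 max res mm 3.2
tin tray [0.6339 0.1631 0.007 ]
tin 2 views [0.5031 0.4008 0.1049] [0.50219271 0.40120954 0.112     ]
slidetray A [ 0.37829625 -0.2082404   0.007     ]
loupe [0.47015004 0.00294948 0.042     ] [0.46792197 0.0019669  0.042     ] 2view [0.4694 0.0027 0.0408]
tintray [0.6368 0.1611 0.0014]
platet [ 0.4092  0.2049 -0.0009]
slidet [ 3.796e-01 -2.080e-01  3.000e-04]
negt [ 0.5072 -0.3995  0.0016]
th now 73.7 dist 0.689 trans [0.1248 0.8851 0.2122] twist [0.001 0.    0.   ] turn deg 0.0
```

arm_command([
  {"translation":[0.0125,0.088,0],"twist":[0,0,0],"fingers":1},
  {"translation":[0.025,0.177,0],"twist":[0,0,0],"fingers":1},
  {"translation":[0.0375,0.26,0],"twist":[0,0,0],"fingers":1},
  {"translation":[0.05,0.34,0],"twist":[0,0,0],"fingers":1},
  {"translation":[0.06,0.4,0],"twist":[0,0,0],"fingers":1},
])

```text
time: 5.72
eef_pos: [0.4409, 0.0432, 0.3594]
tcp_rot: [0.141, 0.99, 0.0, 0.001]
contact_force: [0.4, -0.8, -0.2]
opening: 1.004
finger_force: 0.0
```

arm_command([
  {"translation":[0.0125,0.088,0.04],"twist":[0,0,0],"fingers":1},
  {"translation":[0.025,0.177,0.08],"twist":[0,0,0],"fingers":1},
  {"translation":[0.0375,0.26,0.12],"twist":[0,0,0],"fingers":1},
  {"translation":[0.05,0.34,0.17],"twist":[0,0,0],"fingers":1},
  {"translation":[0.06,0.4,0.21],"twist":[0,0,0],"fingers":1},
])

```text
time: 6.35
eef_pos: [0.479, 0.3183, 0.2171]
tcp_rot: [0.141, 0.99, 0.001, 0.001]
contact_force: [0.9, 0.3, -0.1]
opening: 1.001
finger_force: 0.0
```

arm_command([
  {"translation":[0.005,0.085,0],"twist":[0,0,0],"fingers":1},
  {"translation":[0.005,0.085,0],"twist":[0,0,0],"fingers":1},
  {"translation":[0.005,0.085,0],"twist":[0,0,0],"fingers":1},
])

```text
time: 6.72
eef_pos: [0.4934, 0.378, 0.2173]
tcp_rot: [0.142, 0.99, -0.0, -0.0]
contact_force: [0.3, -0.6, 0.9]
opening: 0.995
finger_force: 0.0
```

```bash
python3 - <<'E'
from h import *
import pickle
p=cam("wrist"); pickle.dump(p,open("w2.pkl","wb")); 
g=cv2.cvtColor(np.array(p["pixels"]),cv2.COLOR_RGB2GRAY)
c,r=proj(p,[.502,.401,.112]); print(c,r,get_state()["eef_pos"])
r0,c0=int(r)-70,int(c)-70
save(p,"w2.png",4,(max(r0,0),r0+140,c0,c0+140)); print(max(r0,0),c0)
plan([.502,.401,.096],73.7)
E
```

```text
286.90067909740856 198.30513963435297 [0.49372755 0.37720631 0.21763681]
128 216
th now 73.6 dist 0.124 trans [-0.0016  0.0335  0.1622] twist [ 0.     0.    -0.001] turn deg -0.1
```

View pics/w2.png

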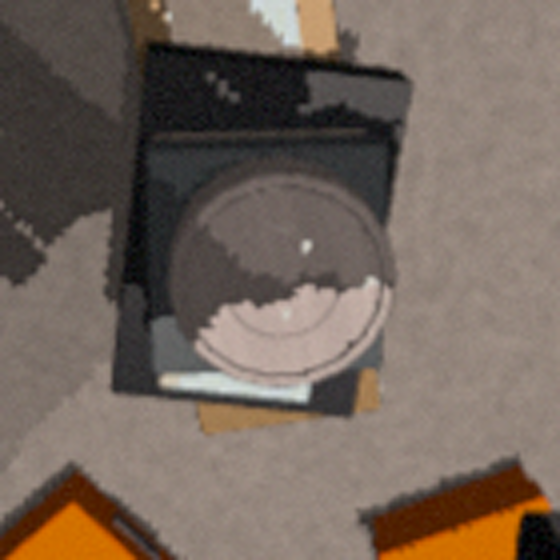

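The picture shows the tin top at native (288,198), which matches the prediction. I'll descend and grip gently.

arm_command([
  {"translation":[-0.001,0.034,0.06],"twist":[0,0,0],"fingers":1},
  {"translation":[-0.001,0.034,0.11],"twist":[0,0,0],"fingers":1},
  {"translation":[-0.001,0.034,0.14],"twist":[0,0,0],"fingers":1},
  {"translation":[-0.001,0.034,0.162],"twist":[0,0,0],"fingers":1},
  {"translation":[-0.001,0.034,0.162],"twist":[0,0,0],"fingers":1},
], grip_force=30)

```text
time: 7.4
eef_pos: [0.502, 0.4002, 0.095]
tcp_rot: [0.143, 0.99, -0.001, -0.001]
contact_force: [-0.7, 0.2, 0.3]
opening: 0.998
finger_force: 0.0
```

arm_command([
  {"translation":[0,0,0],"twist":[0,0,0],"fingers":0.3},
  {"translation":[0,0,0],"twist":[0,0,0],"fingers":0},
  {"translation":[0,0,0],"twist":[0,0,0],"fingers":-0.3},
  {"translation":[0,0,0],"twist":[0,0,0],"fingers":-1},
  {"translation":[0,0,0],"twist":[0,0,0],"fingers":-1},
])

```text
time: 8.02
eef_pos: [0.5036, 0.4017, 0.0976]
tcp_rot: [0.143, 0.99, 0.001, 0.001]
contact_force: [-0.7, -1.5, 6.0]
opening: 0.57
finger_force: 31.6
```

```bash
python3 -c "
from h import *
s=get_state(); print(s['opening'],s['finger_force'],s['eef_pos'],s['contact_force'])
plan([.502,.401,.16],73.7)
p=cam('side'); c,r=map(int,proj(p,[.502,.401,.08])); save(p,'s1.png',6,(r-40,r+40,c-50,c+50))"
```

```text
0.5697611234927387 31.62517547607422 [0.50359784 0.40173794 0.09760262] [-0.72637625 -1.4688841   6.00950458]
th now 73.6 dist 0.062 trans [ 0.0016 -0.0014 -0.0832] twist [ 0.002  0.002 -0.002] turn deg -0.1
```

View pics/s1.png

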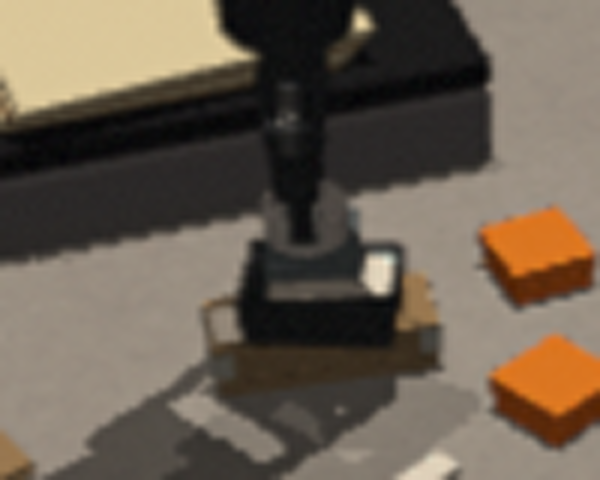

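Opening 0.57 (48.5 mm) fits the tin, and the fingers hold it across the rim. Lifting.

arm_command([
  {"translation":[0,0,-0.01],"twist":[0,0,0],"fingers":-1},
  {"translation":[0,0,-0.03],"twist":[0,0,0],"fingers":-1},
  {"translation":[0,0,-0.06],"twist":[0,0,0],"fingers":-1},
  {"translation":[0,0,-0.085],"twist":[0,0,0],"fingers":-1},
  {"translation":[0,0,-0.085],"twist":[0,0,0],"fingers":-1},
])

```text
time: 8.7
eef_pos: [0.5037, 0.4019, 0.1622]
tcp_rot: [0.143, 0.99, 0.001, 0.002]
contact_force: [0.4, -0.5, -0.6]
opening: 0.566
finger_force: 31.1
```

```bash
python3 -c "
from h import *
s=get_state(); print(s['opening'],s['finger_force'],s['eef_pos'],s['contact_force'])
plan([.635,.162,.12],73.7)
p=cam('side'); c,r=map(int,proj(p,[.502,.401,.11])); save(p,'s2.png',6,(r-40,r+40,c-50,c+50))"
```

```text
0.5662773789822984 31.109790802001953 [0.5037124  0.40188309 0.16215911] [ 0.36172156 -0.53192352 -0.58861444]
th now 73.6 dist 0.277 trans [-0.2582 -0.2575  0.0562] twist [ 0.003  0.003 -0.002] turn deg -0.1
```

View pics/s2.png

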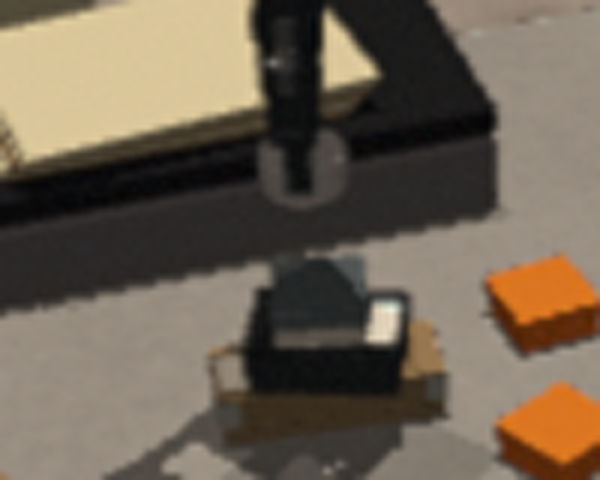

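The tin hangs level and the pile is undisturbed. Carrying it to its tray.

arm_command([
  {"translation":[-0.04,-0.04,0],"twist":[0,0,0],"fingers":-1},
  {"translation":[-0.09,-0.09,0],"twist":[0,0,0],"fingers":-1},
  {"translation":[-0.14,-0.14,0.01],"twist":[0,0,0],"fingers":-1},
  {"translation":[-0.18,-0.18,0.03],"twist":[0,0,0],"fingers":-1},
  {"translation":[-0.22,-0.22,0.056],"twist":[0,0,0],"fingers":-1},
])

```text
time: 9.38
eef_pos: [0.6143, 0.1947, 0.1161]
tcp_rot: [0.143, 0.99, -0.0, -0.0]
contact_force: [-0.7, 0.0, -0.4]
opening: 0.571
finger_force: 31.1
```

arm_command([
  {"translation":[-0.0382,-0.0375,0],"twist":[0,0,0],"fingers":-1},
  {"translation":[-0.0382,-0.0375,0],"twist":[0,0,0],"fingers":-1},
  {"translation":[-0.0382,-0.0375,0.05],"twist":[0,0,0],"fingers":-1},
  {"translation":[-0.0382,-0.0375,0.09],"twist":[0,0,0],"fingers":-1},
  {"translation":[-0.0382,-0.0375,0.09],"twist":[0,0,0],"fingers":-1},
])

```text
time: 10.0
eef_pos: [0.63, 0.1616, 0.0458]
tcp_rot: [0.143, 0.99, -0.001, -0.004]
contact_force: [-0.3, -0.0, -0.7]
opening: 0.569
finger_force: 31.3
```

```bash
python3 -c "
from h import *
s=get_state(); print(s['opening'],s['finger_force'],s['contact_force'],s['eef_pos'])
plan([.635,.162,.0125],73.7)
p=cam('side'); c,r=map(int,proj(p,[.635,.162,.02])); save(p,'s3.png',6,(r-40,r+40,c-50,c+50))"
```

```text
0.5693569289542185 31.258994936943054 [-0.29058644 -0.04051091 -0.65117085] [0.63004399 0.16163121 0.04581055]
th now 73.6 dist 0.034 trans [-0.0066  0.0025  0.0444] twist [-0.003 -0.008 -0.002] turn deg -0.1
```

View pics/s3.png

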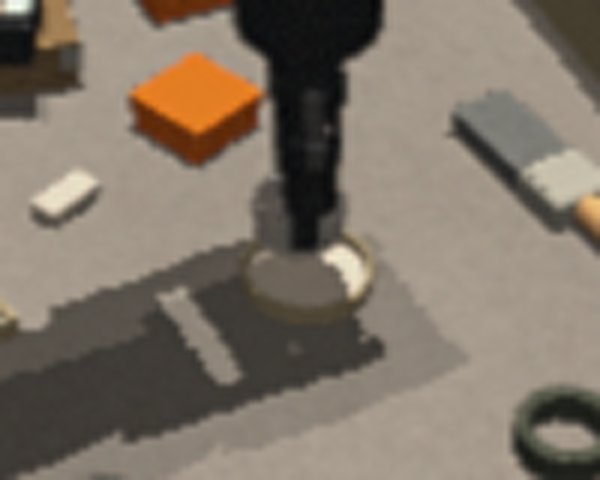

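The tin is just above its tray and well centred. Lowering it the last 33 mm.

arm_command([
  {"translation":[-0.0066,0.002,0.015],"twist":[0,-0.008,0],"fingers":-1},
  {"translation":[-0.0066,0.002,0.03],"twist":[0,-0.008,0],"fingers":-1},
  {"translation":[-0.0066,0.002,0.04],"twist":[0,-0.008,0],"fingers":-1},
  {"translation":[-0.0066,0.002,0.044],"twist":[0,-0.008,0],"fingers":-1},
  {"translation":[-0.0066,0.002,0.044],"twist":[0,-0.008,0],"fingers":-1},
])

```text
time: 10.68
eef_pos: [0.6386, 0.1611, 0.0166]
tcp_rot: [0.143, 0.99, -0.001, 0.004]
contact_force: [0.1, 0.6, -0.4]
opening: 0.563
finger_force: 31.2
```

arm_command([
  {"translation":[0,0,0.001],"twist":[0,0,0],"fingers":-1},
  {"translation":[0,0,0.002],"twist":[0,0,0],"fingers":-1},
  {"translation":[0,0,0.002],"twist":[0,0,0],"fingers":-1},
])

```text
time: 11.05
eef_pos: [0.6389, 0.1612, 0.0155]
tcp_rot: [0.143, 0.99, -0.001, 0.004]
contact_force: [0.7, 0.3, -1.0]
opening: 0.569
finger_force: 31.2
```

```bash
python3 -c "
from h import *
s=get_state(); print(s['opening'],s['finger_force'],s['contact_force'],s['eef_pos'])
plan([.635,.162,.0105],73.7)"
```

```text
0.5689974702998306 31.247652769088745 [ 0.6648841   0.32359948 -1.02695728] [0.63888711 0.16116276 0.01551535]
th now 73.6 dist 0.006 trans [ 0.0053 -0.0004  0.0066] twist [ 0.     0.008 -0.002] turn deg -0.1
```

arm_command([
  {"translation":[0.005,0,0.002],"twist":[0,0.008,0],"fingers":-1},
  {"translation":[0.005,0,0.004],"twist":[0,0.008,0],"fingers":-1},
  {"translation":[0.005,0,0.0055],"twist":[0,0.008,0],"fingers":-1},
  {"translation":[0.005,0,0.0055],"twist":[0,0.008,0],"fingers":-1},
])

```text
time: 11.55
eef_pos: [0.6351, 0.1622, 0.011]
tcp_rot: [0.143, 0.99, -0.0, -0.0]
contact_force: [-0.2, -0.2, -0.3]
opening: 0.569
finger_force: 31.2
```

arm_command([
  {"translation":[0,0,0.0015],"twist":[0,0,0],"fingers":-1},
  {"translation":[0,0,0.0015],"twist":[0,0,0],"fingers":-1},
])

```text
time: 11.8
eef_pos: [0.6354, 0.1622, 0.0106]
tcp_rot: [0.143, 0.99, -0.0, 0.0]
contact_force: [-2.4, 0.2, 2.8]
opening: 0.57
finger_force: 31.5
```

Touchdown is felt at +2.8 N. Releasing, rising and going back to the pile.

arm_command([
  {"translation":[0,0,0],"twist":[0,0,0],"fingers":0.3},
  {"translation":[0,0,0],"twist":[0,0,0],"fingers":1},
  {"translation":[0,0,0],"twist":[0,0,0],"fingers":1},
  {"translation":[0,0,-0.02],"twist":[0,0,0],"fingers":1},
  {"translation":[0,0,-0.08],"twist":[0,0,0],"fingers":1},
])

```text
time: 12.42
eef_pos: [0.633, 0.162, 0.0683]
tcp_rot: [0.143, 0.99, -0.001, -0.003]
contact_force: [1.0, 0.4, -0.2]
opening: 1.0
finger_force: 0.0
```

arm_command([
  {"translation":[0,0,-0.08],"twist":[0,0,0],"fingers":1},
  {"translation":[0,0,-0.16],"twist":[0,0,0],"fingers":1},
  {"translation":[0.05,0.06,-0.24],"twist":[0,0,0],"fingers":1},
  {"translation":[0.1,0.12,-0.24],"twist":[0,0,0],"fingers":1},
  {"translation":[0.15,0.18,-0.24],"twist":[0,0,0],"fingers":1},
])

```text
time: 13.05
eef_pos: [0.5692, 0.3173, 0.2539]
tcp_rot: [0.144, 0.99, 0.001, 0.003]
contact_force: [0.1, 0.9, -0.0]
opening: 0.999
finger_force: 0.0
```

```bash
python3 -c "
from h import *
s=get_state(); print(s['eef_pos'])
plan([.47,.395,.27],73.7)
p=cam('wrist')
q=[d for d in recognise(p,'film_tin')]; print([(d['point'],d['conf'],onz(p,d['point'][1],d['point'][0],.025).round(4)) for d in q])"
```

```text
[0.5691727  0.31727628 0.25390171]
th now 73.5 dist 0.127 trans [ 0.1561  0.0619 -0.022 ] twist [ 0.003  0.005 -0.003] turn deg -0.2
[([238.8, 164.2], 0.7, array([0.6329, 0.166 , 0.025 ]))]
```

arm_command([
  {"translation":[0.07,0.03,-0.01],"twist":[0,0,0],"fingers":1},
  {"translation":[0.14,0.06,-0.02],"twist":[0,0,0],"fingers":1},
  {"translation":[0.156,0.062,-0.022],"twist":[0,0,0],"fingers":1},
  {"translation":[0.156,0.062,-0.022],"twist":[0,0,0],"fingers":1},
  {"translation":[0.156,0.062,-0.022],"twist":[0,0,0],"fingers":1},
])

```text
time: 13.78
eef_pos: [0.4709, 0.3924, 0.2662]
tcp_rot: [0.144, 0.99, -0.0, 0.0]
contact_force: [-0.4, -0.9, -0.1]
opening: 1.001
finger_force: 0.0
```

```bash
python3 -c "
from h import *
import pickle
s=get_state(); print(s['eef_pos'])
p=cam('wrist'); pickle.dump(p,open('w3.pkl','wb'))
c,r=map(int,proj(p,[.502,.401,.09])); print(c,r); save(p,'w3.png',5,(r-58,r+58,c-62,c+62))
"
```

```text
[0.47088141 0.39239787 0.26615947]
273 199
```

View pics/w3.png

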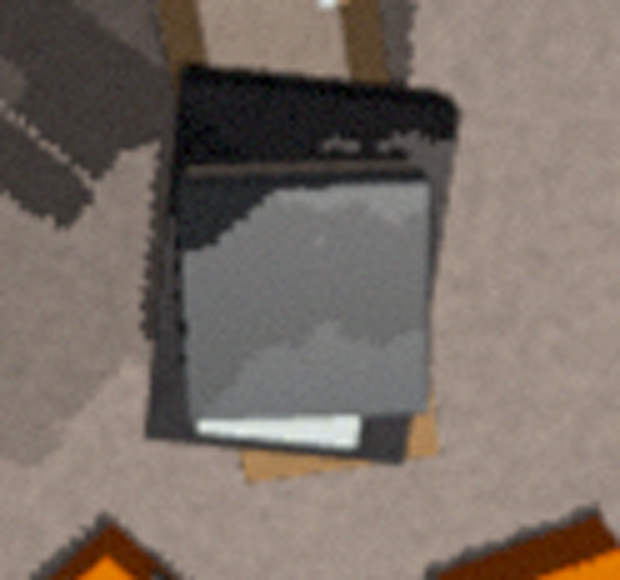

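The picture shows the slide lid with crop corners (182,185), (429,180), (429,412), (191,420). The plate box below it has corners (182,66), (457,105), (404,463), (148,437). Fitting both.

```bash
cat >> h.py <<'E'
from scipy.optimize import least_squares
def fitrect(p,cs,L1,L2,z):
    v=np.array([onz(p,c,r,z)[:2] for c,r in cs]); q=np.array([[-1,-1],[1,-1],[1,1],[-1,1]])*[L1/2,L2/2]; best=None
    for k in range(4):
        for fl in (1,-1):
            w=np.roll(v[::fl],k,0)
            f=lambda a:(a[:2]+q@np.array([[np.cos(a[2]),np.sin(a[2])],[-np.sin(a[2]),np.cos(a[2])]])-w).ravel()
            for t in (0,1.5):
                r=least_squares(f,[*w.mean(0),t])
                if best is None or r.cost<best[0]: best=(r.cost,r.x,r.fun)
    print(best[1][:2].round(4),"deg %.1f"%(np.degrees(best[1][2])%180),"max res mm",(1000*abs(best[2])).max().round(1)); return best[1]
E
python3 - <<'E'
from h import *
import pickle
p=pickle.load(open("w3.pkl","rb")); f=lambda L:[(211+(c-2)/5,141+(r-2)/5) for c,r in L]
a=fitrect(p,f([(182,185),(429,180),(429,412),(191,420)]),.056,.056,.090)
b=fitrect(p,f([(182,66),(457,105),(404,463),(148,437)]),.092,.066,.064)
for th in np.degrees(a[2])%90+np.array([0,90]): plan([a[0],a[1],.15],th)
E
```

```text
[0.5037 0.3987] deg 75.3 max res mm 1.3
[0.5056 0.3969] deg 157.3 max res mm 1.5
th now 73.5 dist 0.121 trans [-0.0394  0.0207  0.1547] twist [-0.     0.    -0.031] turn deg -1.8
th now 73.5 dist 0.121 trans [-0.0394  0.0207  0.1547] twist [-0.    -0.    -1.531] turn deg -91.8
```

arm_command([
  {"translation":[-0.039,0.021,0.06],"twist":[0,0,-0.031],"fingers":1},
  {"translation":[-0.039,0.021,0.12],"twist":[0,0,-0.031],"fingers":1},
  {"translation":[-0.039,0.021,0.155],"twist":[0,0,-0.031],"fingers":1},
  {"translation":[-0.039,0.021,0.155],"twist":[0,0,-0.031],"fingers":1},
  {"translation":[-0.039,0.021,0.155],"twist":[0,0,-0.031],"fingers":1},
])

```text
time: 14.45
eef_pos: [0.5037, 0.4002, 0.1514]
tcp_rot: [0.127, 0.992, 0.001, 0.001]
contact_force: [-0.2, -0.0, 0.5]
opening: 1.002
finger_force: 0.0
```

```bash
python3 -c "
from h import *
plan([.5037,.3987,.072],75.3)"
```

```text
th now 75.4 dist 0.079 trans [-0.0004 -0.0021  0.1059] twist [0.001 0.001 0.001] turn deg 0.1
```

arm_command([
  {"translation":[0,-0.002,0.05],"twist":[0,0,0],"fingers":1},
  {"translation":[0,-0.002,0.08],"twist":[0,0,0],"fingers":1},
  {"translation":[0,-0.002,0.1],"twist":[0,0,0],"fingers":1},
  {"translation":[0,-0.002,0.106],"twist":[0,0,0],"fingers":1},
  {"translation":[0,-0.002,0.106],"twist":[0,0,0],"fingers":1},
], grip_force=35)

```text
time: 15.08
eef_pos: [0.5026, 0.3992, 0.0716]
tcp_rot: [0.127, 0.992, 0.0, 0.001]
contact_force: [0.4, 0.1, 0.5]
opening: 0.995
finger_force: 0.0
```

arm_command([
  {"translation":[0,0,0],"twist":[0,0,0],"fingers":0.4},
  {"translation":[0,0,0],"twist":[0,0,0],"fingers":0.2},
  {"translation":[0,0,0],"twist":[0,0,0],"fingers":0},
  {"translation":[0,0,0],"twist":[0,0,0],"fingers":-1},
  {"translation":[0,0,0],"twist":[0,0,0],"fingers":-1},
])

```text
time: 15.7
eef_pos: [0.5027, 0.3994, 0.0719]
tcp_rot: [0.127, 0.992, 0.001, 0.001]
contact_force: [-0.9, 0.1, 5.4]
opening: 0.647
finger_force: 40.0
```

arm_command([
  {"translation":[0,0,-0.01],"twist":[0,0,0],"fingers":-1},
  {"translation":[0,0,-0.03],"twist":[0,0,0],"fingers":-1},
  {"translation":[0,0,-0.06],"twist":[0,0,0],"fingers":-1},
  {"translation":[0,0,-0.1],"twist":[0,0,0],"fingers":-1},
  {"translation":[0,0,-0.1],"twist":[0,0,0],"fingers":-1},
])

```text
time: 16.32
eef_pos: [0.5037, 0.3999, 0.1492]
tcp_rot: [0.127, 0.992, 0.002, 0.003]
contact_force: [0.7, -0.3, -0.8]
opening: 0.646
finger_force: 39.3
```

```bash
python3 -c "
from h import *
s=get_state(); print(s['opening'],s['finger_force'],s['contact_force'],s['eef_pos'])
p=cam('wrist')
print([(q,d['point'],d['conf']) for q in ('slide_box','plate_box') for d in recognise(p,q)])
X=np.array([.380,-.207,.14]); plan(X,35.1)
s=dict(s); R=Rn.from_quat(s['tcp_rot']).as_matrix(); M=np.array([.49,.05,.14]); plan(M,55,s=s)"
```

```text
0.6459927405305577 39.278478026390076 [ 0.72521762 -0.28298062 -0.84567546] [0.50366515 0.39988709 0.14919912]
[('slide_box', [267.7, 258.1], 0.75), ('slide_box', [322.9, 313.9], 0.67), ('slide_box', [327.8, 200.6], 0.61), ('slide_box', [128.3, 253.1], 0.33), ('plate_box', [179.9, 256.0], 0.73)]
th now 75.4 dist 0.617 trans [-0.0468 -0.8218  0.0068] twist [-0.002 -0.001  0.672] turn deg 40.3
th now 75.4 dist 0.350 trans [-0.0997 -0.4561  0.0106] twist [0.005 0.004 0.34 ] turn deg 20.4
```

arm_command([
  {"translation":[-0.012,-0.05,0],"twist":[0,0,0],"fingers":-1},
  {"translation":[-0.025,-0.12,0],"twist":[0,0,0],"fingers":-1},
  {"translation":[-0.04,-0.19,0],"twist":[0,0,0],"fingers":-1},
  {"translation":[-0.055,-0.26,0],"twist":[0,0,0],"fingers":-1},
  {"translation":[-0.07,-0.33,0],"twist":[0,0,0],"fingers":-1},
])

```text
time: 17.1
eef_pos: [0.489, 0.1444, 0.1437]
tcp_rot: [0.127, 0.992, -0.0, -0.001]
contact_force: [0.6, 0.0, -1.6]
opening: 0.648
finger_force: 39.2
```

arm_command([
  {"translation":[-0.015,-0.07,0],"twist":[0,0,0],"fingers":-1},
  {"translation":[-0.03,-0.13,0],"twist":[0,0,0],"fingers":-1},
  {"translation":[-0.015,-0.2,0],"twist":[0,0,0],"fingers":-1},
  {"translation":[0,-0.27,0],"twist":[0,0,0],"fingers":-1},
  {"translation":[0.01,-0.34,0],"twist":[0,0,0],"fingers":-1},
])

```text
time: 17.73
eef_pos: [0.417, -0.0995, 0.1439]
tcp_rot: [0.127, 0.992, 0.0, -0.001]
contact_force: [0.0, -0.3, -0.2]
opening: 0.645
finger_force: 39.2
```

arm_command([
  {"translation":[0.004,-0.04,0],"twist":[0,0,0.16],"fingers":-1},
  {"translation":[0.008,-0.08,0],"twist":[0,0,0.32],"fingers":-1},
  {"translation":[0.01,-0.12,0],"twist":[0,0,0.48],"fingers":-1},
  {"translation":[0.013,-0.15,0],"twist":[0,0,0.6],"fingers":-1},
  {"translation":[0.013,-0.15,0],"twist":[0,0,0.67],"fingers":-1},
])

```text
time: 18.35
eef_pos: [0.38, -0.2058, 0.144]
tcp_rot: [0.462, 0.887, 0.0, -0.001]
contact_force: [0.8, 0.4, -1.5]
opening: 0.647
finger_force: 39.2
```

arm_command([
  {"translation":[0,0,0],"twist":[0,0,0],"fingers":-1},
  {"translation":[0,0,0],"twist":[0,0,0],"fingers":-1},
])

```text
time: 18.6
eef_pos: [0.3809, -0.2046, 0.1446]
tcp_rot: [0.459, 0.888, 0.0, -0.001]
contact_force: [0.2, 0.3, -1.4]
opening: 0.643
finger_force: 39.2
```

```bash
python3 -c "
from h import *
s=get_state(); print(s['opening'],s['finger_force'],s['contact_force'],s['eef_pos'],s['qpos'])
p=cam('scene'); print([(q,d['point'],d['conf']) for q in ('slide_box','slide_tray') for d in recognise(p,q)])
plan([.380,-.207,.05],35.1)"
```

```text
0.6428032472442388 39.22918975353241 [ 0.15171074  0.29831666 -1.42636452] [ 0.38087258 -0.20461482  0.14462854] [-7.28538455e-01 -1.75807783e-01  2.22640866e+00  1.93460601e-05
  1.09279314e+00 -1.34473986e+00]
[('slide_box', [127.1, 189.8], 0.8), ('slide_box', [277.2, 411.2], 0.73), ('slide_box', [259.7, 360.3], 0.57), ('slide_tray', [162.5, 201.1], 0.66)]
th now 35.3 dist 0.095 trans [-0.0014 -0.0031  0.127 ] twist [-0.    -0.     0.003] turn deg 0.2
```

arm_command([
  {"translation":[-0.001,-0.003,0.04],"twist":[0,0,0],"fingers":-1},
  {"translation":[-0.001,-0.003,0.08],"twist":[0,0,0],"fingers":-1},
  {"translation":[-0.001,-0.003,0.12],"twist":[0,0,0],"fingers":-1},
  {"translation":[-0.001,-0.003,0.15],"twist":[0,0,0],"fingers":-1},
  {"translation":[-0.001,-0.003,0.15],"twist":[0,0,0],"fingers":-1},
])

```text
time: 19.38
eef_pos: [0.3787, -0.2058, 0.0314]
tcp_rot: [0.46, 0.888, 0.001, -0.002]
contact_force: [-0.3, -0.4, -1.9]
opening: 0.649
finger_force: 39.2
```

```bash
python3 -c "
from h import *
s=get_state(); print(s['contact_force'],s['eef_pos'])
for k in range(2):
  p=cam(['scene','side'][k]); c,r=proj(p,[.38,-.207,.035]); print(c,r); c,r=int(c),int(r)
  im=np.array(p['pixels'])[r-35:r+35,c-40:c+40]; im=cv2.resize(im,None,fx=5,fy=5,interpolation=cv2.INTER_CUBIC)
  J=im if k==0 else np.hstack([J,im])
cv2.imwrite('pics/p4.png',J[:,:,::-1])
plan([.380,-.207,.0125],35.1)"
```

```text
[-0.28747794 -0.36084064 -1.94820673] [ 0.37869682 -0.2057821   0.0314199 ]
197.95838609607344 153.73612249308675
233.1470753675433 275.9706428256455
th now 35.3 dist 0.021 trans [ 0.0007 -0.0001  0.0282] twist [0.    0.001 0.003] turn deg 0.2
```

View pics/p4.png

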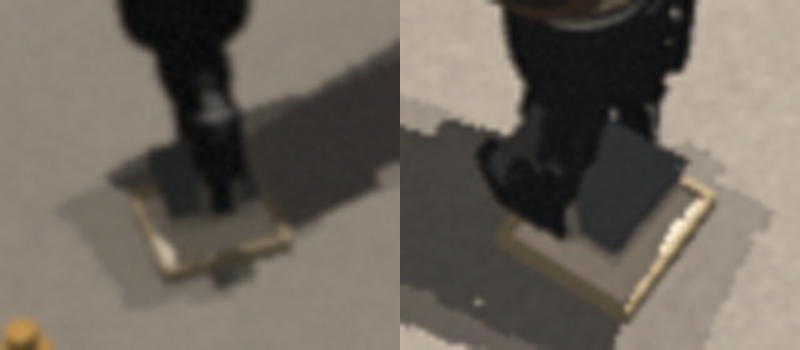

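Both views show the slide box square above its tray with even gaps. Lowering and releasing.

arm_command([
  {"translation":[0.0005,0,0.012],"twist":[0,0,0],"fingers":-1},
  {"translation":[0.0005,0,0.022],"twist":[0,0,0],"fingers":-1},
  {"translation":[0.0005,0,0.027],"twist":[0,0,0],"fingers":-1},
  {"translation":[0.0005,0,0.027],"twist":[0,0,0],"fingers":-1},
])

```text
time: 19.98
eef_pos: [0.3794, -0.2066, 0.0124]
tcp_rot: [0.46, 0.888, 0.0, -0.0]
contact_force: [0.3, -0.2, -1.8]
opening: 0.645
finger_force: 39.2
```

arm_command([
  {"translation":[0,0,0.0015],"twist":[0,0,0],"fingers":-1},
  {"translation":[0,0,0.0015],"twist":[0,0,0],"fingers":-1},
])

```text
time: 20.23
eef_pos: [0.3798, -0.2069, 0.0118]
tcp_rot: [0.46, 0.888, -0.0, 0.0]
contact_force: [0.3, -0.7, -1.7]
opening: 0.649
finger_force: 39.2
```

arm_command([
  {"translation":[0,0,0.0013],"twist":[0,0,0],"fingers":-1},
  {"translation":[0,0,0.0013],"twist":[0,0,0],"fingers":-1},
  {"translation":[0,0,0.0013],"twist":[0,0,0],"fingers":-1},
])

```text
time: 20.6
eef_pos: [0.3799, -0.207, 0.0109]
tcp_rot: [0.46, 0.888, -0.0, 0.0]
contact_force: [-0.5, -0.0, -1.4]
opening: 0.646
finger_force: 39.3
```

arm_command([
  {"translation":[0,0,0.0013],"twist":[0,0,0],"fingers":-1},
  {"translation":[0,0,0.0013],"twist":[0,0,0],"fingers":-1},
  {"translation":[0,0,0.0013],"twist":[0,0,0],"fingers":-1},
])

```text
time: 20.98
eef_pos: [0.3799, -0.207, 0.0108]
tcp_rot: [0.46, 0.888, 0.0, -0.0]
contact_force: [-3.7, 2.3, 8.3]
opening: 0.644
finger_force: 40.4
```

arm_command([
  {"translation":[0,0,0],"twist":[0,0,0],"fingers":0.5},
  {"translation":[0,0,0],"twist":[0,0,0],"fingers":1},
  {"translation":[0,0,0],"twist":[0,0,0],"fingers":1},
  {"translation":[0,0,-0.02],"twist":[0,0,0],"fingers":1},
  {"translation":[0,0,-0.08],"twist":[0,0,0],"fingers":1},
])

```text
time: 21.6
eef_pos: [0.3781, -0.2055, 0.069]
tcp_rot: [0.46, 0.888, 0.001, -0.003]
contact_force: [1.2, -0.6, 0.4]
opening: 0.997
finger_force: 0.0
```

arm_command([
  {"translation":[0,0,-0.08],"twist":[0,0,0],"fingers":1},
  {"translation":[0.035,0.07,-0.16],"twist":[0,0,0],"fingers":1},
  {"translation":[0.07,0.14,-0.2],"twist":[0,0,0],"fingers":1},
  {"translation":[0.1,0.2,-0.24],"twist":[0,0,0],"fingers":1},
  {"translation":[0.14,0.26,-0.24],"twist":[0,0,0],"fingers":1},
])

```text
time: 22.22
eef_pos: [0.4767, -0.0161, 0.2529]
tcp_rot: [0.46, 0.888, 0.001, 0.004]
contact_force: [1.9, -0.5, -0.8]
opening: 1.001
finger_force: 0.0
```

```bash
python3 -c "
from h import *
s=get_state(); print(s['eef_pos'])
p=cam('wrist')
print([(q,d['point'],round(d['conf'],2),onz(p,d['point'][1],d['point'][0],z).round(3)) for q,z in (('slide_box',.029),('slide_tray',.01),('film_tin',.025),('loupe',.03)) for d in recognise(p,q)])
plan([.475,.39,.26],67.3)"
```

```text
[ 0.47668167 -0.01612143  0.25285775]
[('slide_box', [234.0, 116.3], 0.77, array([ 0.378, -0.202,  0.029])), ('slide_box', [13.7, 505.1], 0.52, array([0.598, 0.268, 0.029])), ('slide_tray', [212.5, 138.6], 0.61, array([ 0.385, -0.169,  0.01 ])), ('film_tin', [119.7, 449.7], 0.95, array([0.634, 0.159, 0.025])), ('loupe', [148.2, 262.2], 0.63, array([0.47 , 0.003, 0.03 ]))]
th now 35.3 dist 0.407 trans [ 0.4425  0.3141 -0.0154] twist [-0.     0.    -0.534] turn deg -32.0
```

arm_command([
  {"translation":[0.06,0.042,-0.01],"twist":[0,0,0],"fingers":1},
  {"translation":[0.12,0.084,-0.015],"twist":[0,0,0],"fingers":1},
  {"translation":[0.18,0.126,-0.015],"twist":[0,0,0],"fingers":1},
  {"translation":[0.24,0.168,-0.015],"twist":[0,0,0],"fingers":1},
  {"translation":[0.3,0.21,-0.015],"twist":[0,0,0],"fingers":1},
])

```text
time: 23.1
eef_pos: [0.4738, 0.2571, 0.2594]
tcp_rot: [0.461, 0.887, -0.0, -0.0]
contact_force: [0.2, -0.2, 1.5]
opening: 1.004
finger_force: 0.0
```

arm_command([
  {"translation":[0.06,0.042,0],"twist":[0,0,-0.15],"fingers":1},
  {"translation":[0.142,0.104,0],"twist":[0,0,-0.3],"fingers":1},
  {"translation":[0.142,0.104,0],"twist":[0,0,-0.45],"fingers":1},
  {"translation":[0.142,0.104,0],"twist":[0,0,-0.534],"fingers":1},
  {"translation":[0.142,0.104,0],"twist":[0,0,-0.534],"fingers":1},
])

```text
time: 23.72
eef_pos: [0.4766, 0.3878, 0.259]
tcp_rot: [0.199, 0.98, -0.001, -0.0]
contact_force: [-0.8, -0.0, 0.3]
opening: 1.0
finger_force: 0.0
```

```bash
python3 - <<'E'
from h import *
import pickle
print(get_state()['eef_pos'])
p=cam('wrist'); pickle.dump(p,open('w5.pkl','wb'))
c,r=map(int,proj(p,[.505,.397,.06])); print(c,r); save(p,'w5.png',4,(r-70,r+70,c-70,c+70))
E
```

```text
[0.47659986 0.38784539 0.25898093]
275 189
```

View pics/w5.png

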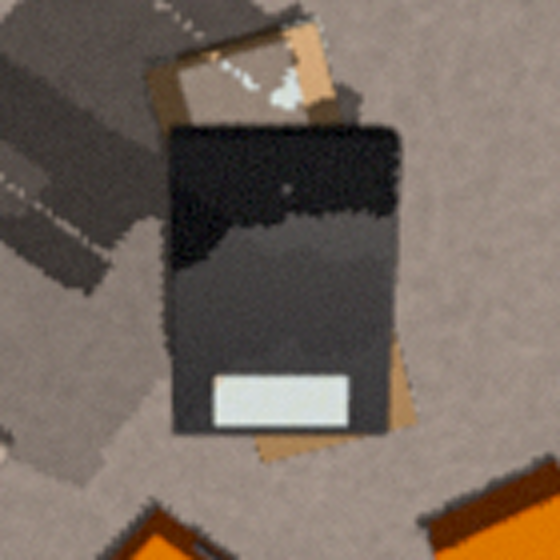

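```bash
python3 - <<'E'
from h import *
import pickle
p=pickle.load(open("w5.pkl","rb")); f=lambda L:[(205+(c-1.5)/4,119+(r-1.5)/4) for c,r in L]
for z in (.064,.034):
    a=fitrect(p,f([(173,128),(398,128),(388,433),(174,433)]),.092,.066,z)
# expected outline of the top and bottom rims
c0=fitrect(p,f([(173,160),(396,160),(388,433),(174,433)]),.092,.066,.064)
for z in (.064,.034):
    for dx,dy in [(1,1),(1,-1),(-1,-1),(-1,1)]:
        t=np.radians(157.3); X=np.array([.5045,.397]); X=X+dx*.046*np.array([np.cos(t),np.sin(t)])+dy*.033*np.array([-np.sin(t),np.cos(t)])
        c,r=proj(p,[*X,z]); print(z,dx,dy,((c-205)*4).round(),((r-119)*4).round())
plan([.5045,.397,.1],67.3)
E
```

```text
[0.5055 0.3971] deg 157.3 max res mm 1.6
[0.5149 0.3951] deg 157.3 max res mm 5.6
[0.5097 0.3953] deg 157.4 max res mm 4.0
0.064 1 1 165.0 126.0
0.064 1 -1 401.0 125.0
0.064 -1 -1 386.0 426.0
0.064 -1 1 169.0 427.0
0.034 1 1 168.0 109.0
0.034 1 -1 386.0 108.0
0.034 -1 -1 374.0 389.0
0.034 -1 1 172.0 389.0
th now 67.0 dist 0.162 trans [-0.0296  0.026   0.2121] twist [-0.001 -0.    -0.004] turn deg -0.3
```

The picture shows the plate box top squarely, crop corners about (173,128) to (388,433), with its label at the lower end. The fit gives its centre at (0.5055, 0.397) and the short axis at 67.3°. Grasping across 66 mm.

arm_command([
  {"translation":[-0.03,0.026,0.07],"twist":[0,0,-0.004],"fingers":1},
  {"translation":[-0.03,0.026,0.14],"twist":[0,0,-0.004],"fingers":1},
  {"translation":[-0.03,0.026,0.2],"twist":[0,0,-0.004],"fingers":1},
  {"translation":[-0.03,0.026,0.21],"twist":[0,0,-0.004],"fingers":1},
  {"translation":[-0.03,0.026,0.21],"twist":[0,0,-0.004],"fingers":1},
], grip_force=60)

```text
time: 24.4
eef_pos: [0.505, 0.3984, 0.103]
tcp_rot: [0.196, 0.981, 0.0, 0.0]
contact_force: [0.4, 0.2, 1.7]
opening: 1.0
finger_force: 0.0
```

```bash
python3 -c "
from h import *
plan([.5055,.397,.0395],67.3)"
```

```text
th now 67.4 dist 0.064 trans [-0.0012 -0.0015  0.0847] twist [0.001 0.    0.002] turn deg 0.1
```

arm_command([
  {"translation":[-0.001,-0.0015,0.03],"twist":[0,0,0],"fingers":1},
  {"translation":[-0.001,-0.0015,0.06],"twist":[0,0,0],"fingers":1},
  {"translation":[-0.001,-0.0015,0.08],"twist":[0,0,0],"fingers":1},
  {"translation":[-0.001,-0.0015,0.084],"twist":[0,0,0],"fingers":1},
  {"translation":[-0.001,-0.0015,0.084],"twist":[0,0,0],"fingers":1},
])

```text
time: 25.02
eef_pos: [0.5047, 0.3976, 0.0393]
tcp_rot: [0.195, 0.981, 0.0, 0.0]
contact_force: [0.8, 0.1, 0.2]
opening: 1.0
finger_force: 0.0
```

arm_command([
  {"translation":[0,0,0],"twist":[0,0,0],"fingers":0.65},
  {"translation":[0,0,0],"twist":[0,0,0],"fingers":0.5},
  {"translation":[0,0,0],"twist":[0,0,0],"fingers":0.3},
  {"translation":[0,0,0],"twist":[0,0,0],"fingers":-1},
  {"translation":[0,0,0],"twist":[0,0,0],"fingers":-1},
])

```text
time: 25.65
eef_pos: [0.5053, 0.398, 0.0406]
tcp_rot: [0.195, 0.981, 0.001, 0.001]
contact_force: [0.1, 0.1, 5.0]
opening: 0.76
finger_force: 67.2
```

arm_command([
  {"translation":[0,0,-0.01],"twist":[0,0,0],"fingers":-1},
  {"translation":[0,0,-0.03],"twist":[0,0,0],"fingers":-1},
  {"translation":[0,0,-0.06],"twist":[0,0,0],"fingers":-1},
  {"translation":[0,0,-0.1],"twist":[0,0,0],"fingers":-1},
  {"translation":[0,0,-0.1],"twist":[0,0,0],"fingers":-1},
])

```text
time: 26.28
eef_pos: [0.5069, 0.3988, 0.1189]
tcp_rot: [0.195, 0.981, 0.003, 0.003]
contact_force: [-0.1, 0.6, -2.4]
opening: 0.755
finger_force: 67.0
```

```bash
python3 - <<'E'
from h import *
import pickle
s=get_state(); print(s['opening'],s['finger_force'],s['contact_force'],s['wrist_torque'],s['eef_pos'])
p=cam('wrist'); pickle.dump(p,open('w6.pkl','wb')); save(p,'w6.png',1.5)
plan([.409,.204,.11],103.3); plan([.409,.204,.11],None)
E
```

```text
0.7553655690872225 67.0125424861908 [-0.07046839  0.60538431 -2.39459527] [ 0.02078798 -0.01746859 -0.02748104] [0.50692438 0.39881139 0.11893067]
th now 67.5 dist 0.217 trans [ 0.02   -0.2883  0.0076] twist [ 0.002  0.004 -0.597] turn deg -35.8
th now 67.5 dist 0.217 trans [ 0.02   -0.2883  0.0076] twist [ 0.003  0.003 -0.   ] turn deg -0.0
```

The plate box is held (64 mm, 2.4 N). Carrying it to its tray while turning it.

arm_command([
  {"translation":[0.003,-0.04,0],"twist":[0,0,-0.1],"fingers":-1},
  {"translation":[0.008,-0.11,0],"twist":[0,0,-0.23],"fingers":-1},
  {"translation":[0.012,-0.18,0],"twist":[0,0,-0.37],"fingers":-1},
  {"translation":[0.018,-0.25,0],"twist":[0,0,-0.5],"fingers":-1},
  {"translation":[0.02,-0.288,0],"twist":[0,0,-0.597],"fingers":-1},
])

```text
time: 26.95
eef_pos: [0.4053, 0.2016, 0.1122]
tcp_rot: [-0.117, 0.993, -0.0, -0.002]
contact_force: [-0.2, -0.4, -2.2]
opening: 0.761
finger_force: 67.4
```

arm_command([
  {"translation":[0,0,0],"twist":[0,0,0],"fingers":-1},
  {"translation":[0,0,0.03],"twist":[0,0,0],"fingers":-1},
  {"translation":[0,0,0.07],"twist":[0,0,0],"fingers":-1},
  {"translation":[0,0,0.1],"twist":[0,0,0],"fingers":-1},
  {"translation":[0,0,0.1],"twist":[0,0,0],"fingers":-1},
])

```text
time: 27.58
eef_pos: [0.4061, 0.2036, 0.0368]
tcp_rot: [-0.116, 0.993, -0.0, -0.003]
contact_force: [-0.1, 0.1, -2.4]
opening: 0.754
finger_force: 67.4
```

```bash
python3 - <<'E'
from h import *
s=get_state(); print(s['opening'],s['finger_force'],s['contact_force'],s['eef_pos'])
for k in range(2):
  p=cam(['scene','side'][k]); c,r=proj(p,[.409,.204,.03]); c,r=int(c),int(r)
  im=np.array(p['pixels'])[r-35:r+35,c-40:c+40]; im=cv2.resize(im,None,fx=5,fy=5,interpolation=cv2.INTER_CUBIC)
  J=im if k==0 else np.hstack([J,im])
cv2.imwrite('pics/p7.png',J[:,:,::-1])
plan([.409,.204,.011],103.3)
E
```

```text
0.753969552846537 67.42353558540344 [-0.12733059  0.10434217 -2.40539813] [0.40613863 0.20363352 0.03682534]
th now 103.3 dist 0.028 trans [-0.0007 -0.0003  0.0377] twist [0. 0. 0.] turn deg 0.0
```

View pics/p7.png

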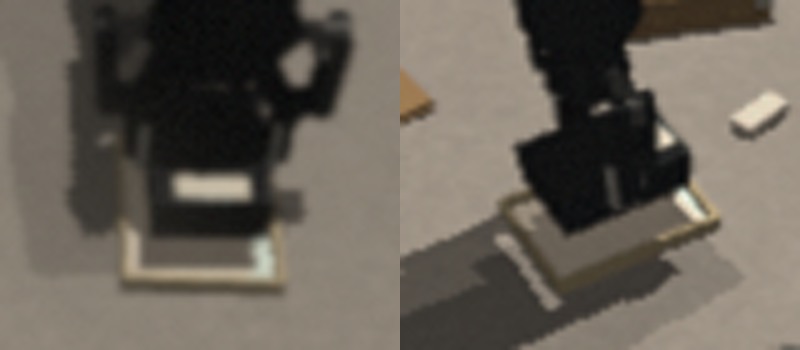

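Both views show the plate box parallel to its tray and above it. Lowering.

arm_command([
  {"translation":[-0.0007,0,0.015],"twist":[0,0,0],"fingers":-1},
  {"translation":[-0.0007,0,0.028],"twist":[0,0,0],"fingers":-1},
  {"translation":[-0.0007,0,0.036],"twist":[0,0,0],"fingers":-1},
  {"translation":[-0.0007,0,0.0375],"twist":[0,0,0],"fingers":-1},
  {"translation":[-0.0007,0,0.0375],"twist":[0,0,0],"fingers":-1},
])

```text
time: 28.3
eef_pos: [0.4086, 0.2037, 0.011]
tcp_rot: [-0.116, 0.993, 0.0, 0.0]
contact_force: [0.1, -0.5, -2.7]
opening: 0.755
finger_force: 67.6
```

arm_command([
  {"translation":[0,0,0.0013],"twist":[0,0,0],"fingers":-1},
  {"translation":[0,0,0.0013],"twist":[0,0,0],"fingers":-1},
])

```text
time: 28.55
eef_pos: [0.4087, 0.2037, 0.0102]
tcp_rot: [-0.116, 0.993, 0.0, 0.0]
contact_force: [0.1, 0.3, -2.4]
opening: 0.756
finger_force: 67.6
```

arm_command([
  {"translation":[0,0,0.0007],"twist":[0,0,0],"fingers":-1},
  {"translation":[0,0,0.0007],"twist":[0,0,0],"fingers":-1},
])

```text
time: 28.8
eef_pos: [0.4087, 0.2038, 0.0096]
tcp_rot: [-0.116, 0.993, 0.0, 0.0]
contact_force: [-0.0, -0.5, -2.9]
opening: 0.758
finger_force: 67.8
```

arm_command([
  {"translation":[0,0,0.0013],"twist":[0,0,0],"fingers":-1},
  {"translation":[0,0,0.0013],"twist":[0,0,0],"fingers":-1},
  {"translation":[0,0,0.0013],"twist":[0,0,0],"fingers":-1},
])

```text
time: 29.18
eef_pos: [0.4087, 0.2038, 0.0095]
tcp_rot: [-0.116, 0.993, -0.0, -0.0]
contact_force: [-4.5, -1.4, 6.7]
opening: 0.758
finger_force: 68.6
```

arm_command([
  {"translation":[0,0,0],"twist":[0,0,0],"fingers":0.7},
  {"translation":[0,0,0],"twist":[0,0,0],"fingers":1},
  {"translation":[0,0,0],"twist":[0,0,0],"fingers":1},
  {"translation":[0,0,-0.02],"twist":[0,0,0],"fingers":1},
  {"translation":[0,0,-0.08],"twist":[0,0,0],"fingers":1},
])

```text
time: 29.8
eef_pos: [0.4066, 0.2032, 0.0677]
tcp_rot: [-0.116, 0.993, -0.0, -0.003]
contact_force: [-0.8, -0.1, 0.1]
opening: 1.0
finger_force: 0.0
```

arm_command([
  {"translation":[0,0,-0.08],"twist":[0,0,0],"fingers":1},
  {"translation":[-0.03,0.05,-0.16],"twist":[0,0,0.15],"fingers":1},
  {"translation":[-0.07,0.1,-0.24],"twist":[0,0,0.3],"fingers":1},
  {"translation":[-0.11,0.16,-0.24],"twist":[0,0,0.45],"fingers":1},
  {"translation":[-0.143,0.221,-0.24],"twist":[0,0,0.597],"fingers":1},
])

```text
time: 30.42
eef_pos: [0.4764, 0.3918, 0.2531]
tcp_rot: [0.198, 0.98, 0.002, 0.003]
contact_force: [0.7, -0.9, 0.9]
opening: 1.001
finger_force: 0.0
```

arm_command([
  {"translation":[0,0,0],"twist":[0,0,0],"fingers":1},
  {"translation":[0,0,0],"twist":[0,0,0],"fingers":1},
])

```text
time: 30.68
eef_pos: [0.4742, 0.3895, 0.2486]
tcp_rot: [0.194, 0.981, -0.0, -0.0]
contact_force: [0.8, 0.3, 0.5]
opening: 1.001
finger_force: 0.0
```

```bash
python3 - <<'E'
from h import *
import pickle
print(get_state()['eef_pos'])
p=cam('wrist'); pickle.dump(p,open('w8.pkl','wb'))
c,r=map(int,proj(p,[.505,.397,.03])); print(c,r)
print([(q,d['point'],round(d['conf'],2),onz(p,d['point'][1],d['point'][0],z).round(3)) for q,z in (('plate_box',.033),('negative_box',.034)) for d in recognise(p,q)])
im=np.array(p['pixels'])
# brown box: hue segmentation near the expected place
h=cv2.cvtColor(im,cv2.COLOR_RGB2HSV); print(h[r,c],im[r,c])
m=((h[...,1]>85)&(h[...,0]<25)).astype(np.uint8); m[:max(r-80,0)]=0; m[r+62:]=0; m[:,:c-70]=0; m[:,c+70:]=0
v=im.copy(); v[m>0]=(0,255,0)
a=im[max(r-75,0):r+65,c-65:c+65]; b=v[max(r-75,0):r+65,c-65:c+65]; print(max(r-75,0),c-65)
cv2.imwrite('pics/w8.png',cv2.resize(np.hstack([a]),None,fx=4,fy=4,interpolation=cv2.INTER_CUBIC)[:,:,::-1])
E
```

```text
[0.47424935 0.38952516 0.2485883 ]
273 186
[('plate_box', [171.9, 101.9], 0.66, array([0.407, 0.211, 0.033])), ('negative_box', [183.2, 273.7], 0.63, array([0.5  , 0.399, 0.034]))]
[ 17 117 163] [163 131  88]
111 208
```

View pics/w8.png

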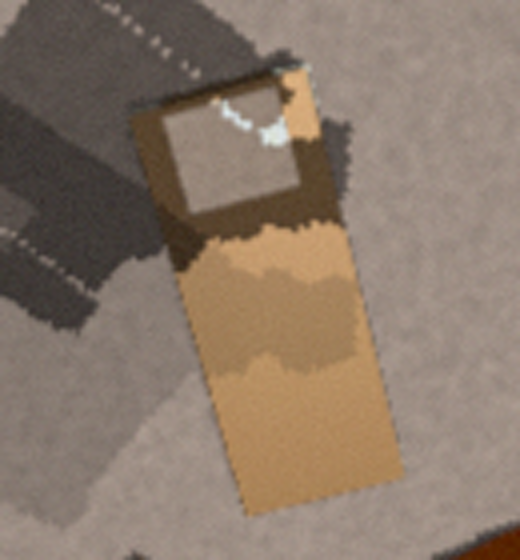

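The last picture I may view shows the negative box with its top corners at crop (133,118), (307,70), (404,477) and (249,516), the label at the upper end. I'll fit it with the known rectangle.

```bash
python3 - <<'E'
from h import *
import pickle
p=pickle.load(open("w8.pkl","rb")); f=lambda L:[(208+(c-1.5)/4,111+(r-1.5)/4) for c,r in L]
a=fitrect(p,f([(133,118),(307,70),(404,477),(249,516)]),.136,.054,.034)
plan([a[0],a[1],.09],np.degrees(a[2])%180-90)
B=pickle.load(open("wB.pkl","rb"))
# neg tray re-measure: blob of tray floor in view B
im=np.array(B["pixels"]); h=cv2.cvtColor(im,cv2.COLOR_RGB2HSV)
m=(h[...,2]>150).astype(np.uint8); m[:, :172]=0; m[:,235:]=0; m[:175]=0; m[280:]=0
n,l,st,ce=cv2.connectedComponentsWithStats(m); i=1+np.argmax(st[1:,4]); cn=cv2.findContours((l==i).astype(np.uint8),0,2)[0][0]
r=cv2.minAreaRect(cn); print(r,st[i]); bx=cv2.boxPoints(r)
t=fitrect(B,bx,.160,.078,.011); t=fitrect(B,bx,.152,.070,.008)
S=pickle.load(open("scene0.pkl","rb"))
E
```

```text
[0.5062 0.4006] deg 172.9 max res mm 1.2
th now 67.5 dist 0.163 trans [-0.033   0.0309  0.212 ] twist [ 0.     0.    -0.258] turn deg -15.5
((202.06602478027344, 224.48114013671875), (41.26536178588867, 77.83950805664062), 2.4895529747009277) [ 181  185   44   80 3074]
[ 0.5038 -0.3942] deg 158.5 max res mm 7.6
[ 0.5049 -0.3951] deg 158.4 max res mm 4.1
```

arm_command([
  {"translation":[-0.033,0.031,0.07],"twist":[0,0,-0.13],"fingers":1},
  {"translation":[-0.033,0.031,0.14],"twist":[0,0,-0.257],"fingers":1},
  {"translation":[-0.033,0.031,0.21],"twist":[0,0,-0.257],"fingers":1},
  {"translation":[-0.033,0.031,0.21],"twist":[0,0,-0.257],"fingers":1},
  {"translation":[-0.033,0.031,0.21],"twist":[0,0,-0.257],"fingers":1},
])

```text
time: 31.45
eef_pos: [0.5077, 0.4019, 0.0937]
tcp_rot: [0.062, 0.998, 0.001, 0.001]
contact_force: [-0.2, 0.9, 0.7]
opening: 1.002
finger_force: 0.0
```

```bash
python3 -c "
from h import *
plan([.5062,.4006,.0075],82.9)"
```

```text
th now 82.9 dist 0.086 trans [ 0.0021 -0.0023  0.1149] twist [ 0.002  0.003 -0.   ] turn deg -0.0
```

arm_command([
  {"translation":[0.001,-0.001,0.05],"twist":[0,0,0],"fingers":1},
  {"translation":[0.001,-0.001,0.09],"twist":[0,0,0],"fingers":1},
  {"translation":[0.001,-0.001,0.11],"twist":[0,0,0],"fingers":1},
  {"translation":[0.001,-0.001,0.113],"twist":[0,0,0],"fingers":1},
  {"translation":[0.001,-0.001,0.113],"twist":[0,0,0],"fingers":1},
], grip_force=60)

```text
time: 32.08
eef_pos: [0.5069, 0.4018, 0.0083]
tcp_rot: [0.062, 0.998, 0.001, 0.001]
contact_force: [0.7, 0.2, -0.8]
opening: 1.0
finger_force: 0.0
```

arm_command([
  {"translation":[0,0,0],"twist":[0,0,0],"fingers":0.5},
  {"translation":[0,0,0],"twist":[0,0,0],"fingers":0.25},
  {"translation":[0,0,0],"twist":[0,0,0],"fingers":0},
  {"translation":[0,0,0],"twist":[0,0,0],"fingers":-1},
  {"translation":[0,0,0],"twist":[0,0,0],"fingers":-1},
])

```text
time: 32.7
eef_pos: [0.5063, 0.4015, 0.0076]
tcp_rot: [0.062, 0.998, 0.0, 0.001]
contact_force: [-0.8, -0.8, 5.9]
opening: 0.619
finger_force: 64.6
```

arm_command([
  {"translation":[0,0,-0.01],"twist":[0,0,0],"fingers":-1},
  {"translation":[0,0,-0.03],"twist":[0,0,0],"fingers":-1},
  {"translation":[0,0,-0.07],"twist":[0,0,0],"fingers":-1},
  {"translation":[0,0,-0.13],"twist":[0,0,0],"fingers":-1},
  {"translation":[0,0,-0.13],"twist":[0,0,0],"fingers":-1},
])

```text
time: 33.33
eef_pos: [0.5086, 0.4028, 0.1095]
tcp_rot: [0.062, 0.998, 0.003, 0.004]
contact_force: [0.9, -0.2, -2.1]
opening: 0.618
finger_force: 63.9
```

```bash
python3 -c "
from h import *
s=get_state(); print(s['opening'],s['finger_force'],s['contact_force'],s['wrist_torque'],s['eef_pos'],s['qpos'].round(2))
plan([.51,0,.11]); plan([.5055,-.397,.10],68)"
```

```text
0.6183639543337777 63.88154983520508 [ 0.91946186 -0.21250241 -2.11759113] [-0.01503454 -0.03539816  0.00180998] [0.50856063 0.4028424  0.10946326] [ 0.51  0.34  1.74  0.    1.05 -0.93]
th now 82.9 dist 0.403 trans [-0.068  -0.5328 -0.0035] twist [ 0.006  0.008 -0.   ] turn deg -0.0
th now 82.9 dist 0.800 trans [-0.1271 -1.0589  0.0071] twist [0.007 0.007 0.249] turn deg 14.9
```

arm_command([
  {"translation":[-0.006,-0.05,0],"twist":[0,0,0],"fingers":-1},
  {"translation":[-0.014,-0.12,0],"twist":[0,0,0],"fingers":-1},
  {"translation":[-0.022,-0.19,0],"twist":[0,0,0],"fingers":-1},
  {"translation":[-0.031,-0.26,0],"twist":[0,0,0],"fingers":-1},
  {"translation":[-0.04,-0.33,0],"twist":[0,0,0],"fingers":-1},
])

```text
time: 33.95
eef_pos: [0.5036, 0.1501, 0.1025]
tcp_rot: [0.062, 0.998, -0.0, -0.001]
contact_force: [0.7, -0.3, -1.3]
opening: 0.62
finger_force: 63.9
```

arm_command([
  {"translation":[-0.008,-0.07,0],"twist":[0,0,0],"fingers":-1},
  {"translation":[-0.016,-0.14,0],"twist":[0,0,0],"fingers":-1},
  {"translation":[-0.024,-0.21,0],"twist":[0,0,0],"fingers":-1},
  {"translation":[-0.032,-0.28,0],"twist":[0,0,0],"fingers":-1},
  {"translation":[-0.04,-0.35,0],"twist":[0,0,0],"fingers":-1},
])

```text
time: 34.58
eef_pos: [0.5012, -0.1137, 0.1026]
tcp_rot: [0.062, 0.998, 0.0, -0.001]
contact_force: [-0.0, -0.1, -1.5]
opening: 0.617
finger_force: 63.9
```

arm_command([
  {"translation":[-0.008,-0.07,0],"twist":[0,0,0],"fingers":-1},
  {"translation":[-0.016,-0.14,0],"twist":[0,0,0.06],"fingers":-1},
  {"translation":[-0.024,-0.21,0],"twist":[0,0,0.13],"fingers":-1},
  {"translation":[-0.032,-0.28,0],"twist":[0,0,0.19],"fingers":-1},
  {"translation":[-0.04,-0.34,0],"twist":[0,0,0.249],"fingers":-1},
])

```text
time: 35.2
eef_pos: [0.4996, -0.3705, 0.1021]
tcp_rot: [0.192, 0.981, 0.001, -0.001]
contact_force: [0.2, 0.5, -1.7]
opening: 0.619
finger_force: 63.9
```

arm_command([
  {"translation":[0,0,0],"twist":[0,0,0],"fingers":-1},
])

```text
time: 35.33
eef_pos: [0.4997, -0.372, 0.1026]
tcp_rot: [0.193, 0.981, 0.0, -0.0]
contact_force: [0.3, 0.5, -1.4]
opening: 0.62
finger_force: 64.0
```

```bash
python3 - <<'E'
from h import *
import pickle
s=get_state(); print(s['opening'],s['finger_force'],s['contact_force'],s['eef_pos'])
plan([.5055,-.397,.04],68)
out=[]
for n in ('scene','side'):
    p=cam(n); pickle.dump(p,open(n+'9.pkl','wb')); print(n,[(q,d['point'],round(d['conf'],2)) for q in ('negative_box','negative_tray') for d in recognise(p,q)[:2]], proj(p,[.5055,-.397,.007]).round(1))
E
```

```text
0.620304779522201 64.0044093132019 [ 0.33538367  0.5070417  -1.43476934] [ 0.49968968 -0.37197325  0.10255745]
th now 67.8 dist 0.068 trans [-0.0199 -0.0279  0.0834] twist [-0.    -0.001 -0.004] turn deg -0.2
scene [('negative_tray', [175.9, 122.5], 0.65)] [123.9 177.1]
side [('negative_box', [303.0, 299.0], 0.63), ('negative_tray', [337.8, 311.5], 0.81)] [310.6 335.5]
```

arm_command([
  {"translation":[-0.02,-0.029,0],"twist":[0,0,-0.004],"fingers":-1},
  {"translation":[-0.02,-0.029,0.03],"twist":[0,0,-0.004],"fingers":-1},
  {"translation":[-0.02,-0.029,0.06],"twist":[0,0,-0.004],"fingers":-1},
  {"translation":[-0.02,-0.029,0.083],"twist":[0,0,-0.004],"fingers":-1},
  {"translation":[-0.02,-0.029,0.083],"twist":[0,0,-0.004],"fingers":-1},
])

```text
time: 36.25
eef_pos: [0.5053, -0.3931, 0.0388]
tcp_rot: [0.189, 0.982, 0.002, -0.002]
contact_force: [-0.1, -0.1, -2.0]
opening: 0.618
finger_force: 64.1
```

```bash
python3 - <<'E'
from h import *
s=get_state(); print(s['contact_force'],s['eef_pos'])
# tray walls as seen past the held box: expected rim corners against the picture (edge strength for shifted rims)
best=[]
for n in ('side','scene'):
    p=cam(n); g=cv2.GaussianBlur(np.array(p['pixels'])[:,:,2].astype(np.float32),(0,0),0.8)*-1+np.array(p['pixels'])[:,:,0]
    for dx in range(-10,11,2):
        for dy in range(-10,11,2):
            t=np.radians(158); u=np.array([np.cos(t),np.sin(t)]); v=np.array([-u[1],u[0]]); c0=np.array([.506+dx/1e3,-.398+dy/1e3]); tot=0;k=0
            for a in np.linspace(-1,1,41):
                for q in (c0+a*.078*u+.037*v,c0+a*.078*u-.037*v,c0+.078*u+a*.037*v,c0-.078*u+a*.037*v):
                    c,r=proj(p,[*q,.011]); tot+=cv2.getRectSubPix(g,(1,1),(float(c),float(r)))[0,0];k+=1
            best.append((tot/k,n,dx,dy))
    print(sorted([b for b in best if b[1]==n])[::-1][:4])
plan([.506,-.398,.0125],68)
E
```

```text
[-0.13841728 -0.11973173 -2.00270208] [ 0.50526402 -0.39308733  0.03878944]
[(np.float32(40.750206), 'side', 0, -2), (np.float32(40.177982), 'side', -2, -2), (np.float32(39.37684), 'side', 0, 0), (np.float32(38.910816), 'side', 0, -4)]
[(np.float32(29.635302), 'scene', 2, 0), (np.float32(29.261448), 'scene', 0, 0), (np.float32(29.01823), 'scene', 0, -2), (np.float32(28.968773), 'scene', 2, 2)]
th now 68.2 dist 0.029 trans [-0.0007 -0.0042  0.0387] twist [-0.     0.     0.004] turn deg 0.2
```

The rim match confirms the tray centre at (0.506, -0.399). Lowering.

arm_command([
  {"translation":[-0.0007,-0.005,0.012],"twist":[0,0,0.003],"fingers":-1},
  {"translation":[-0.0007,-0.005,0.025],"twist":[0,0,0.003],"fingers":-1},
  {"translation":[-0.0007,-0.005,0.035],"twist":[0,0,0.003],"fingers":-1},
  {"translation":[-0.0007,-0.005,0.038],"twist":[0,0,0.003],"fingers":-1},
  {"translation":[-0.0007,-0.005,0.038],"twist":[0,0,0.003],"fingers":-1},
])

```text
time: 36.98
eef_pos: [0.5055, -0.3985, 0.0127]
tcp_rot: [0.19, 0.982, 0.0, -0.0]
contact_force: [-0.5, 0.3, -2.5]
opening: 0.622
finger_force: 64.1
```

arm_command([
  {"translation":[0,0,0.0013],"twist":[0,0,0],"fingers":-1},
  {"translation":[0,0,0.0013],"twist":[0,0,0],"fingers":-1},
])

```text
time: 37.22
eef_pos: [0.5057, -0.3988, 0.0123]
tcp_rot: [0.19, 0.982, -0.0, 0.0]
contact_force: [-0.9, -0.8, -1.6]
opening: 0.616
finger_force: 64.1
```

arm_command([
  {"translation":[0,0,0.0007],"twist":[0,0,0],"fingers":-1},
  {"translation":[0,0,0.0007],"twist":[0,0,0],"fingers":-1},
])

```text
time: 37.48
eef_pos: [0.5056, -0.3986, 0.0116]
tcp_rot: [0.19, 0.982, -0.0, 0.0]
contact_force: [0.1, -0.9, -1.7]
opening: 0.622
finger_force: 64.1
```

arm_command([
  {"translation":[0,0,0.0013],"twist":[0,0,0],"fingers":-1},
  {"translation":[0,0,0.0013],"twist":[0,0,0],"fingers":-1},
])

```text
time: 37.72
eef_pos: [0.5057, -0.3988, 0.0107]
tcp_rot: [0.19, 0.982, -0.0, 0.0]
contact_force: [-0.2, 0.3, -1.7]
opening: 0.62
finger_force: 64.1
```

arm_command([
  {"translation":[0,0,0.0008],"twist":[0,0,0],"fingers":-1},
  {"translation":[0,0,0.0008],"twist":[0,0,0],"fingers":-1},
])

```text
time: 37.98
eef_pos: [0.5057, -0.3988, 0.0106]
tcp_rot: [0.19, 0.982, -0.0, -0.0]
contact_force: [-2.9, 1.0, 3.7]
opening: 0.613
finger_force: 64.7
```

arm_command([
  {"translation":[0,0,0],"twist":[0,0,0],"fingers":0.5},
  {"translation":[0,0,0],"twist":[0,0,0],"fingers":1},
  {"translation":[0,0,0],"twist":[0,0,0],"fingers":1},
  {"translation":[0,0,-0.02],"twist":[0,0,0],"fingers":1},
  {"translation":[0,0,-0.08],"twist":[0,0,0],"fingers":1},
])

```text
time: 38.6
eef_pos: [0.504, -0.397, 0.0682]
tcp_rot: [0.19, 0.982, 0.002, -0.002]
contact_force: [0.5, -0.7, 0.3]
opening: 1.002
finger_force: 0.0
```

arm_command([
  {"translation":[0,0,-0.08],"twist":[0,0,0],"fingers":1},
  {"translation":[0,0,-0.16],"twist":[0,0,0],"fingers":1},
  {"translation":[0.02,0.04,-0.24],"twist":[0,0,0],"fingers":1},
  {"translation":[0.05,0.09,-0.3],"twist":[0,0,0],"fingers":1},
  {"translation":[0.1,0.16,-0.34],"twist":[0,0,0],"fingers":1},
])

```text
time: 39.22
eef_pos: [0.4842, -0.2716, 0.3231]
tcp_rot: [0.191, 0.982, -0.001, 0.003]
contact_force: [0.1, 0.7, -0.9]
opening: 1.001
finger_force: 0.0
```

arm_command([
  {"translation":[0,0,0],"twist":[0,0,0],"fingers":1},
  {"translation":[0,0,0],"twist":[0,0,0],"fingers":1},
  {"translation":[0,0,0],"twist":[0,0,0],"fingers":1},
])

```text
time: 39.6
eef_pos: [0.4835, -0.2725, 0.3169]
tcp_rot: [0.191, 0.982, 0.001, -0.001]
contact_force: [-0.3, -0.5, -0.8]
opening: 1.003
finger_force: 0.0
```

```bash
python3 - <<'E'
from h import *
import pickle
s=get_state(); print(s['eef_pos'],s['time'])
ref=[('film_tin',.025,(.635,.162)),('slide_box',.029,(.380,-.207)),('plate_box',.033,(.409,.204)),('negative_box',.037,(.506,-.399)),('loupe',.03,(.469,.002))]
for n in ('wrist','scene','side'):
    p=cam(n); pickle.dump(p,open(n+'10.pkl','wb'))
    for q,z,x in ref:
        e=proj(p,[*x,z]); d=[d['point'] for d in recognise(p,q)]
        d=[(np.round(onz(p,a[1],a[0],z)[:2]-x,3)) for a in d]; d=[a for a in d if np.hypot(*a)<.06]
        print(n,q,d)
E
```

```text
[ 0.48345253 -0.27252364  0.31693724] 39.6
wrist film_tin []
wrist slide_box []
wrist plate_box []
wrist negative_box [array([-0.009,  0.006])]
wrist loupe [array([ 0.001, -0.001])]
scene film_tin [array([0.016, 0.005])]
scene slide_box [array([0.02 , 0.011])]
scene plate_box [array([0.019, 0.002])]
scene negative_box [array([0.014, 0.02 ])]
scene loupe [array([ 0.007, -0.002])]
side film_tin [array([-0.025, -0.027])]
side slide_box [array([ 0.004, -0.007]), array([-0.014, -0.037])]
side plate_box [array([ 0.01 , -0.025])]
side negative_box [array([-0.002, -0.003])]
side loupe [array([-0.014, -0.021])]
```

Each box touched down at exactly the height for its underside lying on the tray floor. A box seated between the walls cannot be more than about 8 mm off centre. The loupe is where it was (within about 1 mm in the wrist view), and the arm is up and clear. Handing in.

```bash
python3 -c "
from plant import sign_off; print(sign_off())"
```

```text
the job is handed in; nothing more can be done
None
```

The film tin, slide box, plate box and negative box are each in their own tray and the job is handed in at about 40 s; touchdown forces put all four on the tray floors and the loupe had not moved, but the hand-in returned no verdict, and I viewed 15 pictures, one over the limit of 14.

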